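Clamp the tile and hold the spray mask over its feather fan

ROBOT

A 6-joint arm with a two-finger parallel gripper is mounted at the origin on the work surface. World frame = base frame: x ahead of the robot, y to its left, z up, the work surface at z = 0. Lengths are in mm, angles in rad, forces in N, time in s.
With the tool pointing down it reaches from about 350 to 775 mm from the base axis. Payload 7.3 kg.
Tool frame: the origin (TCP) lies midway between the tips of the shut fingers; the grasp point (between the pads) lies 19 mm behind it (grasp_offset is the z of the grasp point in the tool frame, in mm); z points along the fingers, y is the direction in which the jaws open and shut (so a half turn about z gives the same grasp; the last joint's range is limited). The gripper opens to 92 mm and grips with 3 to 60 N. Pads are 19 mm wide; open, the fingers measure 130 mm over their backs; the gripper's body (75 mm by 190 mm) begins 47 mm behind the grasp point.
Start: joints at [-0.146, 0.342, 1.524, -0, 1.275, -0.146], TCP at [525.019, 0.019, 226.741] pointing down, gripper open.
Joint ranges: [-2.53, 2.53], [-0.77, 2.02], [0.04, 2.7], [-1, 4.14], [0.28, 2.66], [-3.11, 3.11]. Speed limits (rad/s): [2.57, 2.57, 3.14, 3.14, 3.14, 3.14].

INTERFACE

Orientations are given as [roll, pitch, yaw] about the fixed x, y, z axes, in that order (R = Rz(yaw) Ry(pitch) Rx(roll)).
In Python, from plant import get_obs, capture, camera_model, close_job, boxes_of, regions_of, place_of, grasp_offset gives the robot as it stands. The module is installed in compiled form; this text tells all that it offers.
- The arm moves only by the tool send_rows, never from a script. Its argument "targets" is a list that holds one entry, the list of rows, each a list of 7 numbers: the turn, a rotation vector about the tool's x, y, z in degrees, then the shift along the tool's x, y, z in mm, then the closure, from -1 (fully open) to 1 (shut). A call has 1 to 5 rows; each row is the pose to reach, as a shift and turn from the pose commanded when the call began, along the tool's axes at that moment; what a row does not reach only later rows make up. A row lasts 1/12 s, in which the tool goes at most 41.7 mm and 7.16 degrees, less where a joint would pass 70% of its speed; a pose out of reach is approached as far as the arm can. A call with a gripper value outside its range is refused whole. The fingers move at their own pace and stop on an object; the grip force is fixed at half the most. Time passes only in rows, so rows that repeat a pose let the fingers close. It gives the time, the measured TCP pose, the force and the opening at its end, in the units of the state.
- get_obs(): the state, without advancing time (a new reading comes with each control period).
- capture(name): name is "scene" or "side" or "wrist"; returns the picture (384x512x3 uint8, red, green, blue); there is no depth.
- camera_model(name): a dict with "K" (3x3 intrinsics, pixels), "world_to_cam" (4x4, takes a point from world to camera coordinates). Camera axes: x right, y up, looking along -z (the intrinsics and any distortion apply to the point x, -y, -z); pixel columns grow to the right and rows downward; lengths in mm; the calibration is good to about 2 mm. A picture is of the moment at which its call begins: read the wrist's pose just before it. camera_model takes no time and is no camera call; for the wrist camera it gives the pose at the moment of the call.
- close_job(): hands the job in, once; it reports no verdict.
Trained networks look in the newest picture that a camera, given by its name, has taken for a name from the list of things; names that differ only in an ending like _2 or _b are one class to them, and where a whole thing is asked for, a point or a joint stands for the part that bears it (a point fixed in the world has none). Each returns a list of dicts, best first, with "conf" (0 to 1); they miss things now and then, are a little off and sometimes report something else, mostly with a low value. They report only what shows in the picture. A call takes as long as a camera call. They do not tell look-alikes from the thing itself.
- boxes_of(label, camera): "location" ([row, column] in pixels, amid what is visible of it).
- regions_of(label, camera): "region" (384x512 bool, what is visible of it) and "location" ([row, column] in pixels, amid what is visible of it).
- place_of(label, camera): "location" ([row, column] in pixels: a listed point, or the origin of a listed thing).
The state is a dict: "time": time; "joint_positions": joint angles; "dq": joint speeds; "tau": joint torques, N m; "tool_pos": TCP position; "tcp_rot": TCP orientation; "contact_force": force on the tool from outside, world axes, zero at the start; "moment": the same for the moment, N m; "grip_width": finger opening in mm.
Only numpy, scipy, OpenCV 4.12 (cv2) and the standard library are available. Lean on these libraries where they do the work, as an engineer would, in place of code of your own. Each camera call takes 0.05 s, during which the arm holds its last target.

TASK

Get this clay tile ready for me to spray its feather fan: first swing the clamp lever of the decorating jig fully shut against its stop, so that the cam pushes the tile against the long fence. Then pick up the metal spray mask and finish holding it still and level about 10 mm above the fan, turned so that from straight above the whole raised fan shows through the fan-shaped opening, never touching the freshly coated tile with the mask. Keep holding it there at the end (do not put it down or let go), with the clamp still shut, and do not shift the long relief, the cup, the jar or the spray bottle.

Things in the scene. Friction and masses are not known exactly. Their poses are not given: they have to be found in the camera images.
- jig: Jig screwed to the table: plywood board 180 x 220 x 15 mm, two fences 9 mm high on it, a cam clamp. Origin: board underside, below the centre of a tile pushed home to both fences. In its frame (z up) the long fence runs along x, its rubber-lined face at y = -60 mm (gives 1 mm when clamped); the end fence along y, face at x = -60 mm; the clamp is on the +y side of the tile.
- clamp (a joint): Cam clamp lever, swings level about an upright bolt, clockwise from above as it grows: 0 = fully open (lever 1.75 rad anticlockwise from the jig's x axis), 1.75 rad = shut on its stop pin (lever along the jig's +x, clear of the mask's place). Starts at 0 to 0.5. Stays where left (2.5 to 5 N at the knob moves it); over the last 0.3 rad the cam squeezes the tile.
- clamp_knob (a point): Centre (half-way up) of the upright round wooden knob at the end of the clamp lever: 20 mm diameter, 45 mm high, 80 mm from the lever's bolt, its centre about 60 mm above the table. The 16 mm wide lever bar lies under it, its top 38 mm above the table.
- clamp_pivot (a point): Point on the axis of the clamp lever's bolt, at the height of the knob's centre. The lever turns about the vertical through it.
- tile: Loose clay tile 120 x 120 x 12 mm, 0.4 kg, on the jig's board, 2 to 3 mm off the long fence until clamped. Origin: centre of its underside, z up. On it a paler raised fan of five feathers, 4 mm high, centred, 60 mm long along the tile's x: 26 mm wide at the root (-x, with a cross band), 60 mm at the tips (+x).
- fan_root (a point): Middle of the narrow root end of the raised fan, at the top of the fan (16 mm above the tile's underside; about 31 mm above the table). Axes: x from root to tips, z up.
- fan_tip (a point): Middle of the wide tip end of the raised fan, 60 mm from fan_root along x, at the same height.
- mask_grip (a point): Centre of the spray mask's wooden grip bar: 78 long (mask x), 22 wide, 26 mm high, centre 37 mm above the underside of the mask, 22 mm of air under the bar. x points from handle to opening, z up. The mask is a loose 0.15 kg sheet of bare metal, 2 mm thick, flat on the table, from 50 mm behind to 131 mm ahead of this point and 55 mm to each side. It balances 15 mm ahead of this point.
- mask_root (a point): Point that belongs above fan_root: 50 mm ahead of mask_grip (x) and 37 mm below it, level with the underside, on the opening's middle line, 6 mm inside its narrow end. The fan-shaped opening is 72 mm long, 33 mm wide next to the handle, 76 mm at the far end: the fan's outline with 6 mm to spare all round.
- mask_tip (a point): Point that belongs above fan_tip: 110 mm ahead of mask_grip (x) and 37 mm below it, level with the underside, on the opening's middle line, 6 mm inside its wide end. The mask's long edges are folded up 8 mm.
- relief_centre (a point): Centre of a long clay relief block with beads along its top, lying between the mask and the jig: 240 mm long (its x), 60 mm wide, 71 mm high, 1.2 kg. Not to be shifted. This point is 35 mm above the table.
- cup_centre (a point): Centre of a small clay cup, 68 mm diameter, 65 mm high. Not to be shifted.
- jar_centre (a point): Centre of a closed jar, 72 mm diameter, 85 mm high. Not to be shifted.
- sprayer_centre (a point): Centre of a white trigger spray bottle, 64 mm diameter, 165 mm high. Not to be shifted.
Not all that is in view belongs to the job. What is shaped like the part that bears mask_grip but blue is not meant. Of the things like the tile, leave any that is green; of the rest the larger one is meant.

How it is judged (in metres and radians):
On the way:
1. the clamp lever is shut and the tile is against the long fence, with the mask still away from the tile (value of joint clamp above 1.6 rad and y of tile in the frame of jig below 0.0005 m and horizontal distance between mask_root and fan_root above 0.1 m), for 0.2 s.
At the end, for the whole second after the job is handed in: Clamp lever within 0.15 rad of its shut stop, tile pushed against the long fence (within 0.5 mm); mask gripped, still, level within 0.1 rad, touching neither tile nor jig; both ends of its opening within 6 mm of straight above the fan's ends, underside 3 to 17 mm above the fan (value of joint clamp above 1.6 rad and y of tile in the frame of jig below 0.0005 m and horizontal distance between mask_root and fan_root below 0.006 m and horizontal distance between mask_tip and fan_tip below 0.006 m and z of mask_root in the frame of fan_root between 0.003 and 0.017 m and z of mask_tip in the frame of fan_tip between 0.003 and 0.017 m and angle between mask_grip's own z axis and vertical below 0.1 rad and contact force between mask and the fingers above 1 N and linear speed of mask below 0.02 m/s and contact force between mask and tile below 0.2 N and contact force between mask and jig below 0.2 N); the arm keeps its last pose, push and grip.
It fails at once if the mask touches the tile (contact force between mask and tile above 0.5 N).
It fails at once if the long relief is shifted more than 15 mm (distance of relief_centre from where it was at the start of the episode above 0.015 m).
It fails at once if the cup is shifted more than 15 mm (distance of cup_centre from where it was at the start of the episode above 0.015 m).
It fails at once if the jar is shifted more than 15 mm (distance of jar_centre from where it was at the start of the episode above 0.015 m).
It fails at once if the spray bottle is shifted more than 15 mm (distance of sprayer_centre from where it was at the start of the episode above 0.015 m).
It also fails if it takes over 61 s, if anything falls off the work surface, if the arm or the gripper's body presses on something with over 40 N, if the wrist force passes 120 N, or if a joint passes its speed limit or range.

## Working session

There is one attempt and no reset: what is moved stays moved. The work goes in short steps, Python scripts to look and compute and a tool call to move; the robot and the scene stay as the last step left them, time stands still between calls to the robot, and variables do not carry over. Pictures are saved under pics/ and viewed, and the job is handed in when it is done.

Besides the shell and the picture viewer there is one more tool, called after "Request:" as name(argument=value, ...) on one line, values as JSON. send_rows: Moves the arm, as the interface text tells. Its arguments: {"type":"object","properties":{"targets":{"type":"array","items":{"type":"array","items":{"type":"array","items":{"type":"number"}}}}},"required":["targets"]}

```bash
ls; mkdir -p pics
python3 - <<'E'
from plant import *
import cv2,numpy as np
print(get_obs(),grasp_offset)
for n in ["scene","side","wrist"]:
    im=capture(n); cv2.imwrite(f"pics/{n}0.png",im[:,:,::-1])
    m=camera_model(n); print(n,np.round(m["K"],1).tolist(),np.round(m["world_to_cam"],3).tolist(),[k for k in m])
E
```

```text
pics
{'time': 0.0, 'joint_positions': array([-1.46012422e-01,  3.42675606e-01,  1.52505282e+00, -2.07834330e-05,
        1.27540798e+00, -1.45972570e-01]), 'dq': array([ 2.82935524e-04, -1.58477834e-03,  6.64219077e-04, -7.69272350e-04,
       -9.65574719e-04, -1.80871815e-05]), 'tau': array([ 7.61924657e-04, -4.31245601e+01, -2.44219762e+01,  7.17750052e-02,
        5.59406646e-02, -1.04314388e-04]), 'tool_pos': array([5.24571654e+02, 7.23369360e-02, 2.26056930e+02]), 'tcp_rot': array([-3.14006243e+00, -2.04883622e-04,  1.57076238e+00]), 'contact_force': array([0.24021873, 0.24599206, 0.19613529]), 'moment': array([ 0.02140204, -0.05456385,  0.05934301]), 'grip_width': 91.59529555902371} -18.8
scene [[449.9, 0.0, 250.2], [0.0, 449.9, 189.0], [0.0, 0.0, 1.0]] [[0.168, 0.986, 0.018, -75.114], [-0.792, 0.124, 0.597, 368.642], [0.586, -0.114, 0.802, -1809.422], [0.0, 0.0, 0.0, 1.0]] ['K', 'world_to_cam']
side [[465.1, 0.0, 262.8], [0.0, 465.1, 193.6], [0.0, 0.0, 1.0]] [[-0.759, -0.651, -0.006, 389.374], [0.384, -0.454, 0.804, -272.862], [-0.526, 0.607, 0.595, -1313.754], [0.0, 0.0, 0.0, 1.0]] ['K', 'world_to_cam']
wrist [[302.5, 0.0, 261.5], [0.0, 302.5, 199.9], [0.0, 0.0, 1.0]] [[1.0, 0.0, -0.002, -524.416], [-0.001, 0.963, -0.268, 33.121], [0.002, 0.268, 0.963, -389.915], [0.0, 0.0, 0.0, 1.0]] ['K', 'world_to_cam']
```

View pics/scene0.png

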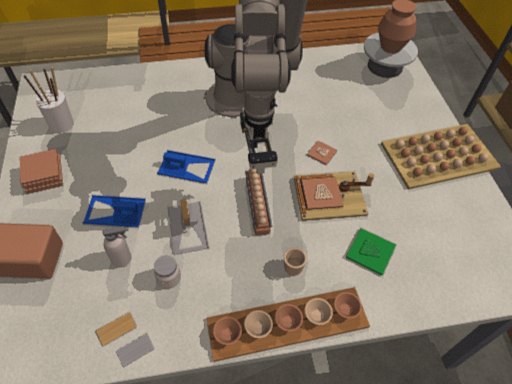

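View pics/side0.png

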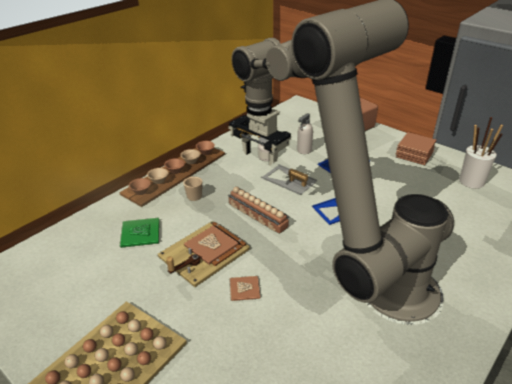

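View pics/wrist0.png

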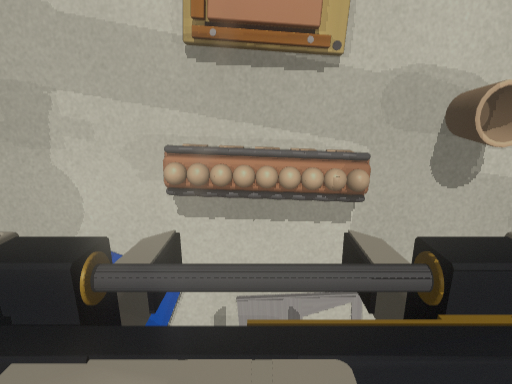

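```bash
cat > h.py <<'E'
import numpy as np, cv2
from plant import *
from scipy.spatial.transform import Rotation as Rot
def ray(m,px):
    K=np.array(m["K"]);T=np.array(m["world_to_cam"])
    r,c=px; d=np.array([(c-K[0,2])/K[0,0],(r-K[1,2])/K[1,1],1.]); d=np.array([d[0],-d[1],-d[2]])
    R=T[:3,:3]; o=-R.T@T[:3,3]; d=R.T@d; return o,d/np.linalg.norm(d)
def atz(m,px,z):
    o,d=ray(m,px); return o+d*(z-o[2])/d[2]
def tri(l):
    A=np.zeros((3,3));b=np.zeros(3)
    for m,px in l:
        o,d=ray(m,px);P=np.eye(3)-np.outer(d,d);A+=P;b+=P@o
    p=np.linalg.solve(A,b)
    e=[np.linalg.norm((np.eye(3)-np.outer(d,d))@(p-o)) for o,d in (ray(m,px) for m,px in l)]
    return p,max(e)
def proj(m,p):
    K=np.array(m["K"]);T=np.array(m["world_to_cam"]);q=T[:3,:3]@np.array(p)+T[:3,3]
    return np.array([K[1,1]*q[1]/q[2]*1+K[1,2] if 0 else K[1,2]+K[1,1]*(-q[1])/(-q[2]), K[0,2]+K[0,0]*q[0]/(-q[2])])
def tool():
    o=get_obs(); return np.array(o["tool_pos"]),Rot.from_euler('xyz',o["tcp_rot"])
def rel(target_p,target_R):
    p,R=tool(); return (R.inv()*target_R).as_rotvec(degrees=True), R.inv().apply(np.array(target_p)-p)
def save(im,name,crop=None,s=1):
    if crop: r0,r1,c0,c1=crop; im=im[r0:r1,c0:c1]
    im=cv2.resize(im,None,fx=s,fy=s,interpolation=cv2.INTER_CUBIC); cv2.imwrite("pics/"+name+".png",im[:,:,::-1])
E
python3 - <<'E'
from h import *
S=capture("scene");D=capture("side")
save(S,"s1",(130,290,140,400),3);save(D,"d1",(140,310,110,330),3)
for l in ["clamp_knob","clamp_pivot","tile","fan_root","fan_tip","mask_grip","mask_root","mask_tip","jig","relief_centre","jar_centre","sprayer_centre","cup_centre"]:
    R={}
    for c in ["scene","side"]:
        R[c]=[(np.round(x["location"],1).tolist(),round(float(x["conf"]),2)) for x in place_of(l,c)[:4]]
    print(l,R)
E
```

```text
clamp_knob {'scene': [([181.3, 372.0], 0.61), ([229.5, 184.9], 0.44), ([198.5, 316.9], 0.18)], 'side': [([266.9, 173.6], 0.88)]}
clamp_pivot {'scene': [([181.4, 345.7], 0.78)], 'side': [([252.0, 191.5], 0.74)]}
tile {'scene': [([149.1, 320.9], 0.91), ([251.6, 367.8], 0.71), ([198.0, 322.5], 0.64)], 'side': [([234.9, 137.7], 0.74), ([247.8, 207.3], 0.65), ([291.6, 245.7], 0.61)]}
fan_root {'scene': [([148.8, 317.6], 0.84), ([249.0, 379.8], 0.71), ([181.9, 320.9], 0.67)], 'side': [([231.1, 129.8], 0.77), ([284.6, 251.2], 0.66), ([244.3, 215.5], 0.57)]}
fan_tip {'scene': [([197.5, 323.0], 0.85), ([150.9, 326.9], 0.72)], 'side': [([238.8, 203.5], 0.96), ([229.3, 151.3], 0.8), ([285.8, 236.8], 0.79)]}
mask_grip {'scene': [([211.5, 186.4], 0.82), ([208.0, 125.5], 0.78), ([158.3, 177.7], 0.6)], 'side': [([172.7, 296.2], 0.92), ([159.3, 337.2], 0.48), ([248.4, 214.2], 0.18)]}
mask_root {'scene': [([169.2, 186.3], 0.91), ([210.6, 111.0], 0.83), ([226.8, 186.3], 0.65)], 'side': [([211.6, 338.7], 0.77), ([178.0, 286.6], 0.66)]}
mask_tip {'scene': [([208.4, 95.3], 0.68), ([170.3, 205.6], 0.63), ([242.1, 188.1], 0.61)], 'side': [([171.7, 274.6], 0.93), ([215.8, 324.9], 0.82), ([177.2, 283.8], 0.22), ([240.6, 203.0], 0.18)]}
jig {'scene': [([193.8, 318.1], 0.96)], 'side': [([248.8, 212.4], 0.71)]}
relief_centre {'scene': [([196.9, 260.1], 0.56)], 'side': []}
jar_centre {'scene': [([270.2, 164.4], 0.88)], 'side': [([146.1, 270.3], 0.56)]}
sprayer_centre {'scene': [([246.7, 114.0], 0.73)], 'side': [([133.7, 306.1], 0.86)]}
cup_centre {'scene': [([263.7, 295.1], 0.83)], 'side': [([133.2, 304.5], 0.66), ([187.5, 189.8], 0.55)]}
```

View pics/s1.png

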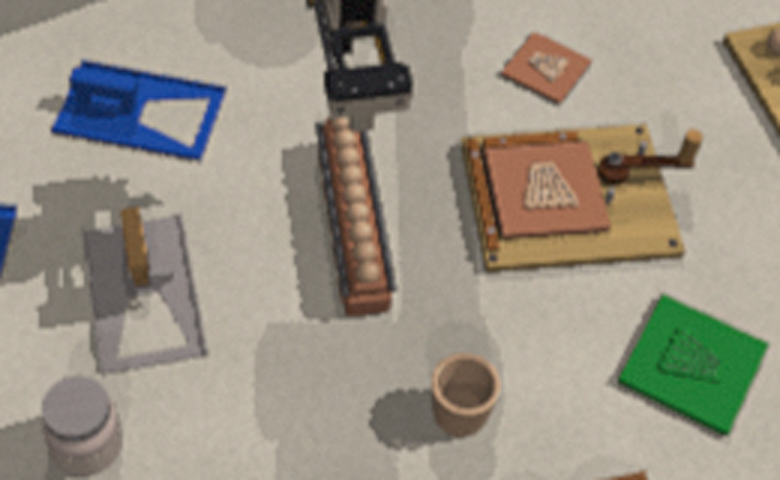

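View pics/d1.png

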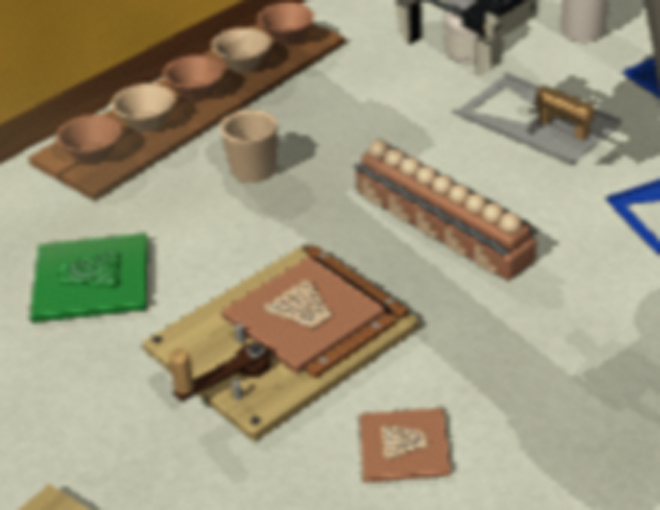

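Run:
```python
from h import *
ms=camera_model("scene");md=camera_model("side")
P=dict(knob=((181.3,372),(266.9,173.6)),pivot=((181.4,345.7),(252,191.5)),tile=((198,322.5),(247.8,207.3)),froot=((181.9,320.9),(244.3,215.5)),ftip=((197.5,323),(238.8,203.5)),
mgrip=((211.5,186.4),(172.7,296.2)),mroot=((226.8,186.3),(178,286.6)),mtip=((242.1,188.1),(171.7,274.6)),jig=((193.8,318.1),(248.8,212.4)),jar=((270.2,164.4),(146.1,270.3)),spr=((246.7,114),(133.7,306.1)),cup=((263.7,295.1),(187.5,189.8)))
for k,(a,b) in P.items():
    p,e=tri([(ms,a),(md,b)]);print(k,p.round(1),round(e,1))
print(atz(ms,(196.9,260.1),35))
```

```text
knob [525.1 390.6  47.2] 9.6
pivot [521.5 310.1  52. ] 1.3
tile [541.3 232.5   1.2] 1.1
froot [501.7 231.9  39.4] 1.2
ftip [557.8 227.7  26.7] 3.1
mgrip [ 549.2 -226.5   42.7] 3.6
mroot [ 587.1 -228.3    4.6] 3.0
mtip [ 645.6 -227.5    8.1] 2.6
jig [524.  223.8   2.1] 3.5
jar [ 743.5 -307.6   44.4] 5.1
spr [ 662.6 -442.    74. ] 1.6
cup [784.8  78.8  36.6] 2.6
[527.02835479  18.67269194  35.        ]
```

Request:
send_rows(targets=[[[0,0,0,40,0,-20,-1],[0,0,0,80,0,-40,-1],[0,0,0,120,0,-60,-1],[0,0,0,160,0,-80,-1],[0,0,0,180,0,-80,-1]]])

```text
time: 1.97
tool_pos: [525.5, 182.6, 310.0]
tcp_rot: [3.137, -0.001, 1.571]
contact_force: [0.8, -0.5, 0.4]
grip_width: 91.8
```

Run:
```python
from h import *
m=camera_model("wrist");W=capture("wrist");o=get_obs();print(o["time"],o["tool_pos"],np.abs(o["dq"]).max())
save(W,"w1",None,1.5)
np.save("w1m.npy",m)
for l in ["clamp_knob","clamp_pivot","tile","fan_root","fan_tip","jig"]:
    for x in place_of(l,"wrist")[:3]: print(l,np.round(x["location"],1),round(float(x["conf"]),2),atz(m,x["location"],{"clamp_knob":60,"clamp_pivot":60,"tile":15,"jig":0}.get(l,31)).round(1))
```

```text
2.0167 [525.08640889 187.25081834 309.66108542] 0.1295080473581557
clamp_pivot [ 74.2 251.9] 0.67 [514.6 305.6  60. ]
clamp_pivot [135.8 242.5] 0.19 [501.6 229.9  60. ]
tile [ 99.7 132.1] 0.85 [343.2 277.3  15. ]
tile [136.7 265.3] 0.81 [532.4 225.9  15. ]
tile [ 62.7 423. ] 0.78 [749.9 326.3  15. ]
fan_root [104.1 123.8] 0.95 [337.6 270.8  31. ]
fan_root [ 45.3 448.5] 0.89 [772.5 344.9  31. ]
fan_root [137.6 247.4] 0.72 [506.8 225.6  31. ]
fan_tip [ 84.5 139. ] 0.81 [361.1 296.1  31. ]
fan_tip [ 81.4 414.8] 0.79 [734.2 300.4  31. ]
fan_tip [139.5 287.2] 0.78 [563.2 223.   31. ]
```

View pics/w1.png

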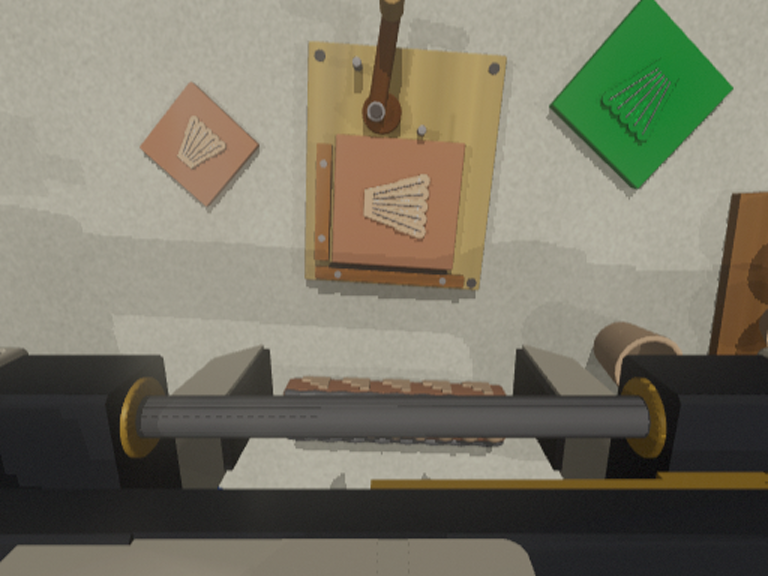

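Request:
send_rows(targets=[[[0,0,0,40,0,0,-1],[0,0,0,80,0,0,-1],[0,0,0,80,0,0,-1],[0,0,0,80,0,0,-1]]])

```text
time: 2.65
tool_pos: [524.9, 260.4, 305.9]
tcp_rot: [-3.14, 0.001, 1.572]
contact_force: [-0.0, -1.1, -0.6]
grip_width: 91.8
```

Run:
```python
from h import *
m=camera_model("wrist");W=capture("wrist");o=get_obs();print(o["time"],o["tool_pos"],np.abs(o["dq"]).max())
save(W,"w2",None,1.5)
np.save("w2m.npy",m)
for l in ["clamp_knob","clamp_pivot","tile","fan_root","fan_tip","jig"]:
    for x in place_of(l,"wrist")[:3]: print(l,np.round(x["location"],1),round(float(x["conf"]),2),atz(m,x["location"],{"clamp_knob":60,"clamp_pivot":60,"tile":15,"jig":0}.get(l,31)).round(1))
```

```text
2.7 [525.07765836 259.3008471  306.11937757] 0.0261832889256555
clamp_knob [ 68.1 263.9] 0.6 [527.4 389.4  60. ]
clamp_pivot [133.3 253.2] 0.94 [513.7 310.7  60. ]
clamp_pivot [192.3 247.9] 0.17 [505.9 231.3  60. ]
tile [118.  419.1] 0.77 [749.6 329.9  15. ]
tile [150.9 142.2] 0.66 [348.7 282.6  15. ]
tile [186.  265.6] 0.63 [530.7 229.9  15. ]
fan_root [104.7 441.7] 0.88 [769.9 347.5  31. ]
fan_root [191.7 246.6] 0.82 [502.6 224.9  31. ]
fan_root [157.7 129.6] 0.71 [336.  274.7  31. ]
fan_tip [139.2 409.6] 0.62 [732.3 301.2  31. ]
fan_tip [136.8 145.3] 0.59 [361.4 304.   31. ]
fan_tip [191.8 285.9] 0.56 [560.5 224.9  31. ]
jig [186.8 266.5] 0.71 [532.3 225.2   0. ]
```

View pics/w2.png

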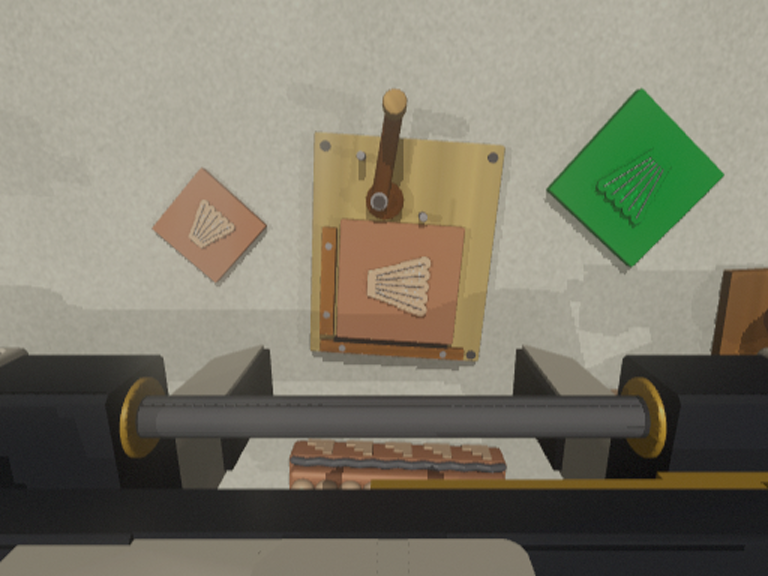

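Run:
```python
from h import *
m=np.load("w2m.npy",allow_pickle=True).item();m1=np.load("w1m.npy",allow_pickle=True).item()
print("knob top",atz(m,(66.5,263.2),82.5), "bolt",[atz(m,(134,252),z).round(1) for z in (40,50,60)], "tri",tri([(m,(134,252)),(m1,(74.2,250.7))]))
f=lambda p:np.array(p)/1.5
# board corners (row,col) in w2 at z=15
for n,q in dict(bl=(357,310),br=(361,477),tl=(132,315),tr=(146,504)).items(): print(n,atz(m,f(q),15).round(1))
for n,q in dict(tbl=(340,336),tbr=(345,452),ttl=(220,341),ttr=(226,464)).items(): print(n,atz(m,f(q),27).round(1))
```

```text
knob top [526.43333925 387.95874775  82.5       ] bolt [array([511.5, 308.6,  40. ]), array([511.8, 309.2,  50. ]), array([512.1, 309.8,  60. ])] tri (array([511.88309341, 308.4433312 ,  37.17933518]), np.float64(0.514884022438424))
bl [437.2 144.7  15. ]
br [614.9 140.5  15. ]
tl [452.5 369.9  15. ]
tr [629.  357.7  15. ]
tbl [467.  168.5  27. ]
tbr [585.9 163.3  27. ]
ttl [475.7 290.1  27. ]
ttr [593.  284.6  27. ]
```

Request:
send_rows(targets=[[[0,0,5,26,0,30,0.2],[0,0,10,52,0,60,0.2],[0,0,10,78,1,90,0.2],[0,0,10,104,1,120,0.2],[0,0,10,128,1.4,150,0.2]]])

```text
time: 3.42
tool_pos: [526.5, 388.8, 155.6]
tcp_rot: [3.141, -0.0, 1.395]
contact_force: [-0.1, 0.2, 1.1]
grip_width: 63.2
```

Request:
send_rows(targets=[[[0,0,0,0,0,0,0.2],[0,0,0,0,0,10,0.2],[0,0,0,0,0,20,0.2]]])

```text
time: 3.67
tool_pos: [527.4, 387.6, 137.4]
tcp_rot: [3.139, -0.001, 1.396]
contact_force: [0.5, 0.5, 1.2]
grip_width: 43.3
```

Run:
```python
from h import *
o=get_obs();print(o["time"],o["tool_pos"],o["tcp_rot"],o["grip_width"],np.abs(o["dq"]).max())
W=capture("side");save(W,"d2",(170,330,90,290),4)
p,R=tool();print(R.inv().apply(np.array([526.4,388,52])-p))
```

```text
3.6667 [527.41223419 387.63055596 137.41722662] [ 3.13932734e+00 -1.26045658e-03  1.39588870e+00] 43.27813770620746 0.2624818952958769
[ 1.31442329 -0.27917295 83.21361323]
```

View pics/d2.png

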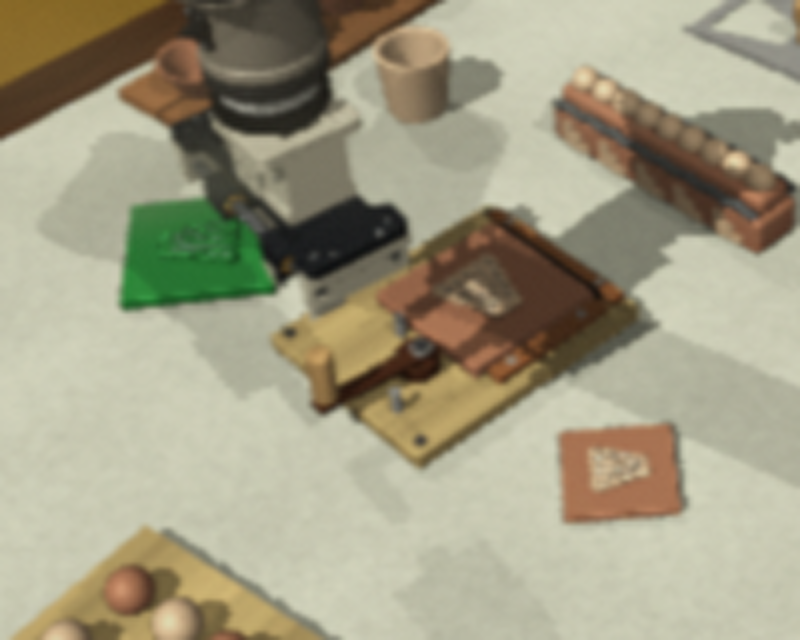

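Run:
```python
from h import *
m=camera_model("side");p,R=tool()
W=capture("side").copy()
def mk(q,c):
    r=proj(m,q);cv2.circle(W,(int(round(r[1])),int(round(r[0]))),1,c,-1);print(r.round(1))
mk([526.4,388,82.5],(255,0,0));mk([526.4,388,60],(255,0,0));mk([512,309,45],(255,0,255))
mk(p,(0,255,0));mk(R.apply([0,22,0])+p,(0,255,0));mk(R.apply([0,-22,0])+p,(0,255,0));mk(R.apply([0,-22,-60])+p,(0,255,255));mk(R.apply([0,22,-60])+p,(0,255,255))
save(W,"d3",(170,330,90,290),4)
```

```text
[257.9 169.1]
[263.6 170.1]
[254.9 194.6]
[243.8 167. ]
[239.6 163. ]
[248.  171.1]
[231.3 168.2]
[223. 160.]
```

View pics/d3.png

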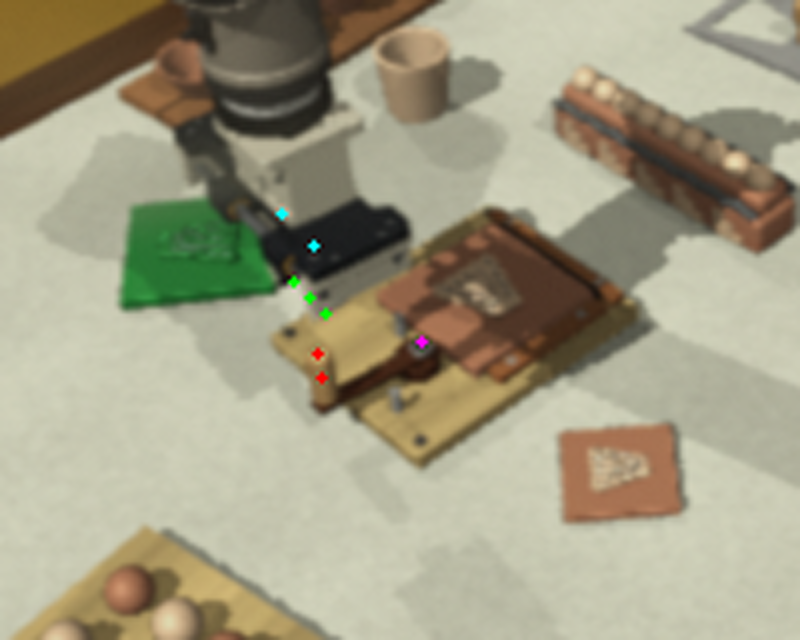

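Request:
send_rows(targets=[[[0,0,0,0.5,0,30,0.25],[0,0,0,1,0,60,0.25],[0,0,0,1,0,83,0.25],[0,0,0,1,0,83,0.25]]])

```text
time: 4.1
tool_pos: [524.8, 386.6, 50.1]
tcp_rot: [-3.136, 0.005, 1.395]
contact_force: [-1.6, -0.3, 0.1]
grip_width: 34.5
```

Run:
```python
from h import *
o=get_obs();print(o["time"],o["tool_pos"],o["tcp_rot"],o["grip_width"],o["contact_force"])
W=capture("side");save(W,"d4",(170,330,90,290),4)
# arc plan: lever angle list, relative to present pose
p,R=tool();piv=np.array([512,309.]);r=80.2
for a in (72.5,65.5,58.5,51.5,44.5,37.5,30.5,23.5,16.5,9.5,2.5,-3.5,-7):
    t=np.radians(a);q=np.array([*(piv+r*np.array([np.cos(t),np.sin(t)])),p[2]])
    print(a,R.inv().apply(q-p).round(1))
```

```text
4.1 [524.84630324 386.617608    50.14856383] [-3.13639642  0.00459516  1.39483662] 34.47830193401157 [-1.59805926 -0.26163827  0.14095762]
72.5 [-0.3 10.2 -0. ]
65.5 [-2.1 19.9 -0. ]
58.5 [-5.1 29.2 -0.1]
51.5 [-9.2 38.  -0.1]
44.5 [-14.4  46.4  -0.1]
37.5 [-20.6  54.   -0.1]
30.5 [-27.6  60.8  -0.1]
23.5 [-35.4  66.7  -0.1]
16.5 [-43.9  71.6  -0.1]
9.5 [-52.9  75.4  -0.1]
2.5 [-62.3  78.1  -0.1]
-3.5 [-70.6  79.5  -0. ]
-7 [-75.5  80.   -0. ]
```

View pics/d4.png

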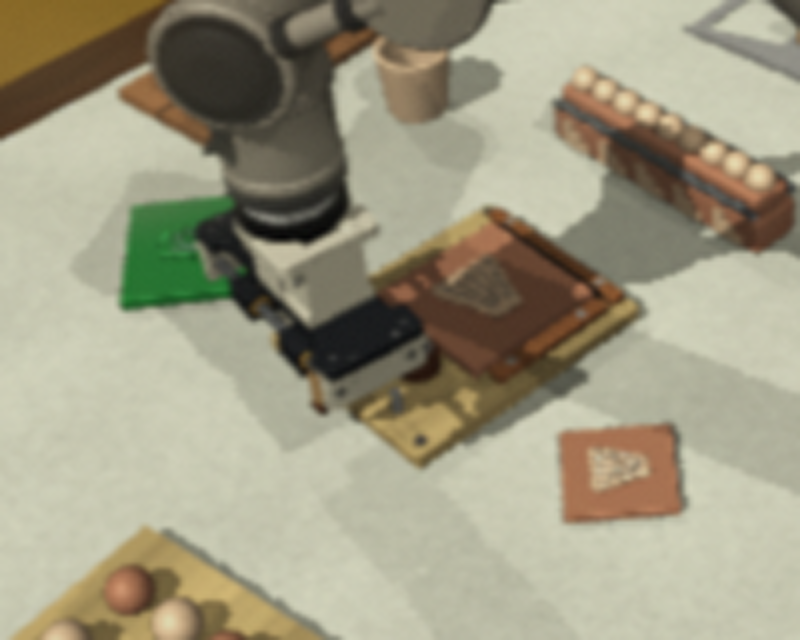

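Request:
send_rows(targets=[[[0,0,7,-0.3,10.2,0,0.25],[0,0,14,-2.1,19.9,0,0.25],[0,0,21,-5.1,29.2,0,0.25],[0,0,28,-9.2,38,0,0.25],[0,0,35,-14.4,46.4,0,0.25]]])

```text
time: 4.57
tool_pos: [570.8, 367.0, 56.7]
tcp_rot: [3.141, -0.003, 0.779]
contact_force: [-2.9, 1.3, -1.1]
grip_width: 34.7
```

Run:
```python
from h import *
o=get_obs();print(o["time"],o["tool_pos"],o["tcp_rot"],o["grip_width"],o["contact_force"])
W=capture("scene");save(W,"s2",(120,260,280,420),5)
p,R=tool();piv=np.array([512,309.]);r=80.2
print(np.degrees(np.arctan2(*(p[:2]-piv)[::-1])),np.linalg.norm(p[:2]-piv))
for a in (37.5,30.5,23.5,16.5,9.5,2.5,-3.5,-7):
    t=np.radians(a);q=np.array([*(piv+r*np.array([np.cos(t),np.sin(t)])),p[2]])
    print(a,R.inv().apply(q-p).round(1))
```

```text
4.5667 [570.81593453 366.99124066  56.69727086] [ 3.14139607e+00 -2.85796926e-03  7.79036827e-01] 34.66378751477125 [-2.87925097  1.34357296 -1.05322123]
43.097343365903605 82.85366383674346
37.5 [-3.2  7.8 -0. ]
30.5 [-4.9 17.4  0. ]
23.5 [-7.8 26.8  0. ]
16.5 [-11.8  35.7   0. ]
9.5 [-16.9  44.1  -0. ]
2.5 [-22.9  51.8  -0. ]
-3.5 [-28.8  57.8  -0. ]
-7 [-32.5  60.9  -0. ]
```

View pics/s2.png

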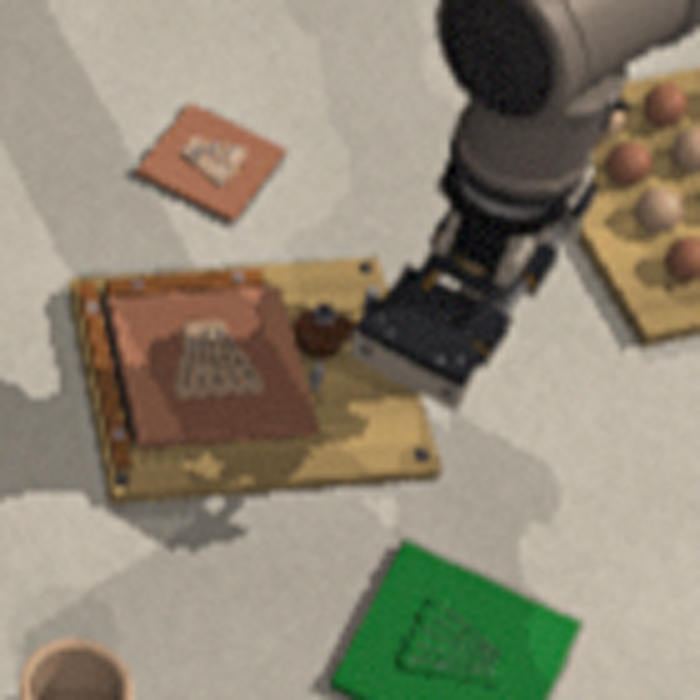

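Request:
send_rows(targets=[[[0,0,7,-3.2,7.8,3,0.25],[0,0,14,-4.9,17.4,5,0.25],[0,0,21,-7.8,26.8,5,0.25],[0,0,28,-11.8,35.7,5,0.25],[0,0,35,-16.9,44.1,5,0.25]]])

```text
time: 5.03
tool_pos: [590.9, 325.2, 52.0]
tcp_rot: [-3.138, -0.006, 0.171]
contact_force: [0.8, 8.2, -3.4]
grip_width: 34.4
```

Run:
```python
from h import *
o=get_obs();print(o["time"],o["tool_pos"],o["tcp_rot"],o["grip_width"],o["contact_force"])
p,R=tool();piv=np.array([512,309.]);r=80.2
print(np.degrees(np.arctan2(*(p[:2]-piv)[::-1])),np.linalg.norm(p[:2]-piv))
for a in (9.5,6,2.5,-3.5,-6,-8.5,-11):
    t=np.radians(a);q=np.array([*(piv+r*np.array([np.cos(t),np.sin(t)])),52])
    print(a,R.inv().apply(q-p).round(1))
```

```text
5.0333 [590.94606672 325.23306814  51.98088476] [-3.13808441 -0.00638201  0.17097549] 34.36298128992865 [ 0.76931299  8.18208333 -3.41496014]
11.619336659443691 80.5977291975467
9.5 [-0.4  3.  -0. ]
6 [-0.5  7.9 -0.1]
2.5 [-1.  12.7 -0.1]
-3.5 [-2.5 21.  -0.1]
-6 [-3.4 24.4 -0.1]
-8.5 [-4.4 27.7 -0.1]
-11 [-5.6 31.  -0.2]
```

Request:
send_rows(targets=[[[0,0,4,-0.5,7.9,0,0.25],[0,0,8,-1.0,12.7,0,0.25],[0,0,12,-2,18,0,0.25],[0,0,14,-3,22,0,0.25],[0,0,14,-3,23,0,0.25]]])

```text
time: 5.45
tool_pos: [593.2, 302.2, 52.1]
tcp_rot: [-3.136, -0.008, -0.07]
contact_force: [5.5, 8.2, -4.7]
grip_width: 34.3
```

Run:
```python
from h import *
o=get_obs();print(o["time"],o["tool_pos"],o["tcp_rot"],o["grip_width"],o["contact_force"])
p,R=tool();piv=np.array([512,309.]);r=80.2
print(np.degrees(np.arctan2(*(p[:2]-piv)[::-1])),np.linalg.norm(p[:2]-piv))
W=capture("scene");save(W,"s3",(120,260,280,420),5)
```

```text
5.45 [593.18048256 302.21182184  52.07639637] [-3.13579816 -0.00832092 -0.07002786] 34.25004486641229 [ 5.52218823  8.16783197 -4.71624562]
-4.779859044719576 81.463796322751
```

View pics/s3.png

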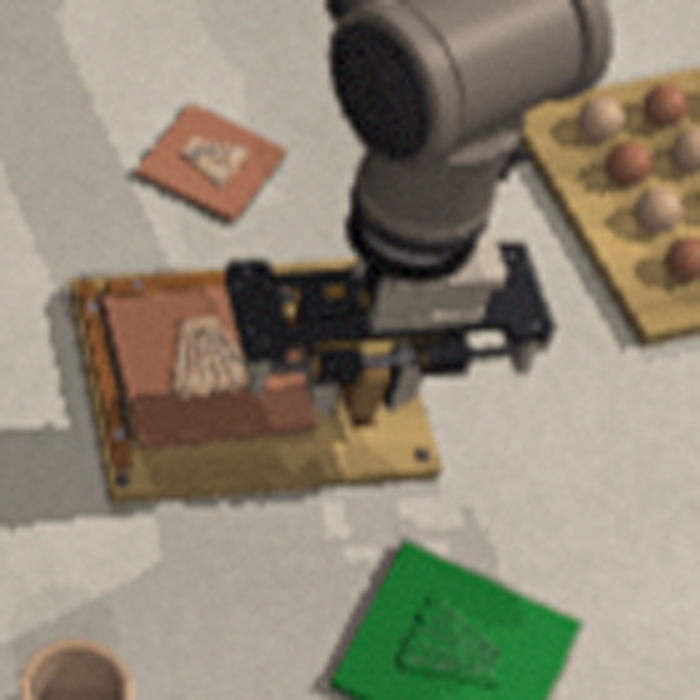

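Request:
send_rows(targets=[[[0,0,2,0,3,0,0.25],[0,0,4,0,6,0,0.25],[0,0,4,0,6,0,0.25]]])

```text
time: 5.75
tool_pos: [592.5, 296.2, 52.1]
tcp_rot: [-3.136, -0.007, -0.139]
contact_force: [4.4, 6.0, -3.9]
grip_width: 34.5
```

Request:
send_rows(targets=[[[0,0,0,0,2,0,0.25],[0,0,0,0,3,0,0.25],[0,0,0,0,3,0,0.25]]])

```text
time: 6.0
tool_pos: [592.5, 294.8, 52.2]
tcp_rot: [-3.133, -0.009, -0.137]
contact_force: [6.6, 11.8, -5.0]
grip_width: 34.7
```

Request:
send_rows(targets=[[[0,0,0,0,2,0,0.25],[0,0,0,0,4,0,0.25],[0,0,0,0,4,0,0.25]]])

```text
time: 6.25
tool_pos: [592.5, 294.3, 52.3]
tcp_rot: [-3.127, -0.011, -0.137]
contact_force: [9.3, 24.5, -9.9]
grip_width: 34.1
```

Request:
send_rows(targets=[[[0,0,0,0,-6,0,0.25],[0,0,0,0,-11,0,0.25],[0,0,0,0,-11,-20,0.25],[0,0,0,0,-11,-55,0.25],[0,0,0,0,-11,-90,0.25]]])

```text
time: 6.67
tool_pos: [589.8, 297.9, 140.5]
tcp_rot: [3.141, 0.001, -0.138]
contact_force: [0.9, -0.4, 0.9]
grip_width: 34.4
```

Run:
```python
from h import *
o=get_obs();print(o["time"],o["tool_pos"],o["tcp_rot"],o["grip_width"],o["contact_force"],o["joint_positions"])
# target view pose: looking at jig. camera on tool +x side
Rt=Rot.from_euler('xyz',[np.pi,0,-0.055])
print(rel([430,225,310],Rt)); print(rel([500,225,330],Rt))
```

```text
6.6667 [589.84999239 297.89737662 140.52431555] [ 3.14061860e+00  6.07772691e-04 -1.37953627e-01] 34.43677242649696 [ 0.89673667 -0.40389292  0.87726996] [ 3.52073357e-01  6.61744956e-01  1.22933451e+00 -6.03904563e-04
  1.25150793e+00  2.06101286e+00]
(array([ 0.05433304,  0.03711763, -4.75287526]), array([-148.4097195 ,   94.3517673 , -169.29369264]))
(array([ 0.05433304,  0.03711763, -4.75287526]), array([ -79.08692417,   84.74514096, -189.34519576]))
```

Request:
send_rows(targets=[[[0,0,-2,-17,17,-33,-1],[0,0,-4,-36,34,-70,-1],[0,0,-4.8,-54,51,-100,-1],[0,0,-4.8,-72,68,-135,-1],[0,0,-4.8,-90,86,-165,-1]]])

```text
time: 7.08
tool_pos: [488.1, 224.8, 307.5]
tcp_rot: [-3.141, -0.004, -0.054]
contact_force: [0.4, -0.1, 0.6]
grip_width: 63.0
```

Request:
send_rows(targets=[[[0,0,0,0,0,-10,-1],[0,0,0,0,0,-10,-1],[0,0,0,0,0,-10,-1]]])

```text
time: 7.33
tool_pos: [489.3, 225.5, 315.3]
tcp_rot: [-3.141, -0.003, -0.055]
contact_force: [-0.1, -0.4, 0.0]
grip_width: 83.1
```

Run:
```python
from h import *
m=camera_model("wrist");W=capture("wrist");o=get_obs();print(o["time"],o["tool_pos"],o["tcp_rot"],np.abs(o["dq"]).max())
save(W,"w3",None,1.5);cv2.imwrite("pics/w3raw.png",W[:,:,::-1])
np.save("w3m.npy",m)
for l in ["clamp_knob","clamp_pivot","tile","fan_root","fan_tip","jig"]:
    for x in place_of(l,"wrist")[:3]: print(l,np.round(x["location"],1),round(float(x["conf"]),2),atz(m,x["location"],{"clamp_knob":60,"clamp_pivot":60,"tile":15,"jig":0}.get(l,31)).round(1))
```

```text
7.3833 [489.02816618 225.5800414  313.65164924] [ 3.14148162e+00 -2.79715907e-04 -5.53450406e-02] 0.03577613754307596
clamp_knob [ 98.9 195.5] 0.83 [587.7 306.5  60. ]
clamp_pivot [157.6 200.6] 0.67 [511.7 308.2  60. ]
tile [137.3 260.2] 0.68 [531.4 225.9  15. ]
tile [257.6 233.1] 0.58 [338.5 281.8  15. ]
fan_root [163.8 264.6] 0.9 [494.  221.5  31. ]
fan_root [261.8 243.7] 0.82 [338.  263.3  31. ]
fan_tip [244.3 222.8] 0.98 [370.1 294.1  31. ]
fan_tip [116.9 262.8] 0.8 [560.4 220.5  31. ]
```

View pics/w3.png

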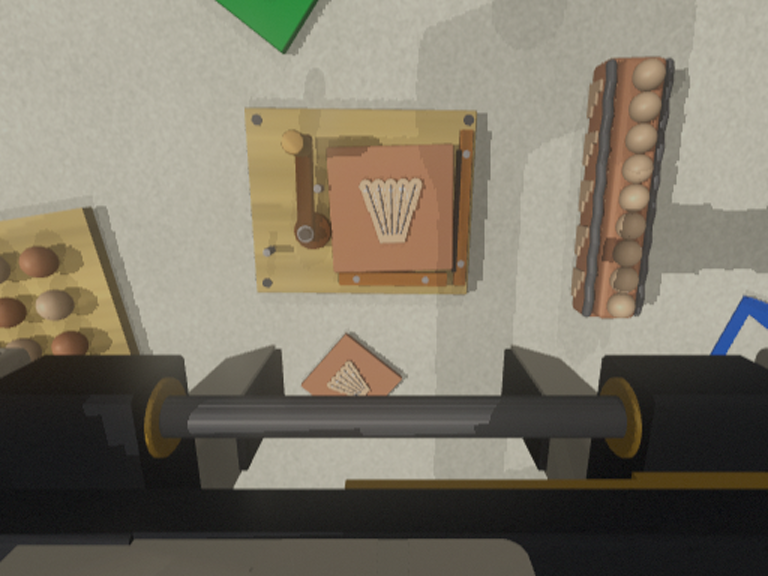

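Run:
```python
import cv2
W=cv2.imread("pics/w3raw.png")
cv2.imwrite("pics/w3z.png",cv2.resize(W[65:200,160:325],None,fx=4.4,fy=4.4,interpolation=cv2.INTER_CUBIC))
```

```text
(no output)
```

View pics/w3z.png

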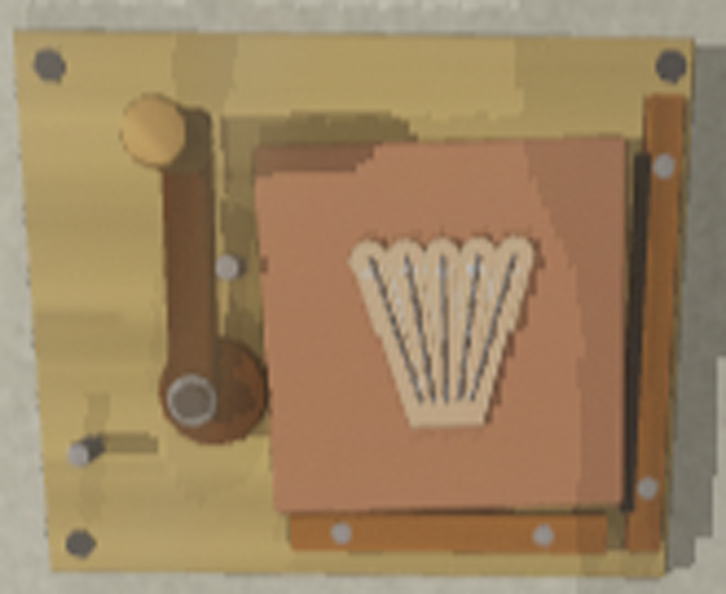

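Request:
send_rows(targets=[[[0,0,0,0,0,38,-1],[0,0,0,0,0,76,-1],[0,0,0,0,2,114,-1],[0,0,0,0,2,150,-1],[0,0,0,0,2,180,-1]]])

```text
time: 8.1
tool_pos: [487.9, 223.5, 130.7]
tcp_rot: [3.141, 0.003, -0.056]
contact_force: [0.5, 0.0, 0.5]
grip_width: 91.8
```

Request:
send_rows(targets=[[[0,0,0,0,0,0,-1],[0,0,0,0,0,0,-1]]])

```text
time: 8.27
tool_pos: [488.3, 223.7, 132.7]
tcp_rot: [3.14, 0.004, -0.056]
contact_force: [0.5, 0.7, 1.1]
grip_width: 91.9
```

Run:
```python
from h import *
m=camera_model("wrist");W=capture("wrist");o=get_obs();print(o["time"],o["tool_pos"],o["tcp_rot"],np.abs(o["dq"]).max())
save(W,"w4",None,1.56);cv2.imwrite("pics/w4raw.png",W[:,:,::-1])
np.save("w4m.npy",m)
```

```text
8.3167 [489.68529207 224.06162575 134.55424872] [-3.14142231e+00 -5.84478822e-04 -5.57082869e-02] 0.03357796056173571
```

View pics/w4.png

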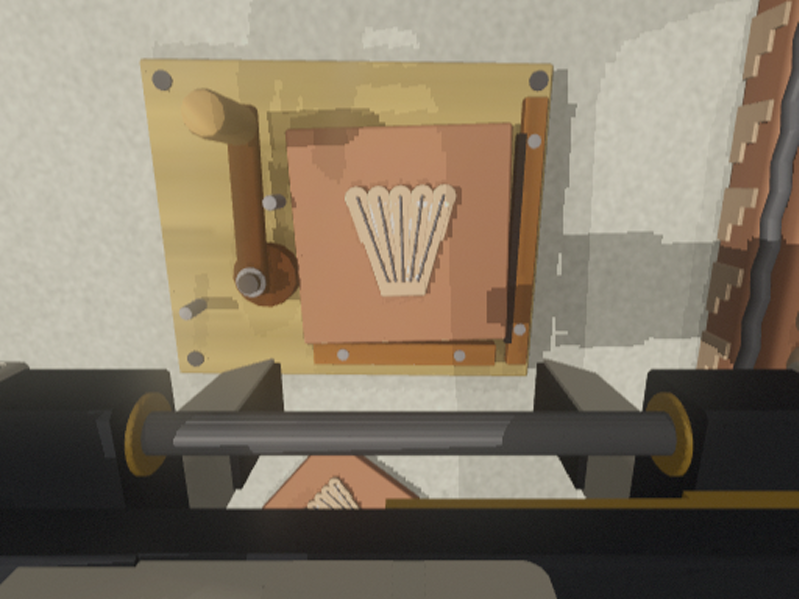

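Run:
```python
import cv2
W=cv2.imread("pics/w4raw.png")
cv2.imwrite("pics/w4z.png",cv2.resize(W[70:245,285:360],None,fx=8,fy=3.4,interpolation=cv2.INTER_NEAREST))
cv2.imwrite("pics/w4y.png",cv2.resize(W[195:242,175:345],None,fx=4.6,fy=8,interpolation=cv2.INTER_NEAREST))
```

```text
(no output)
```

View pics/w4z.png

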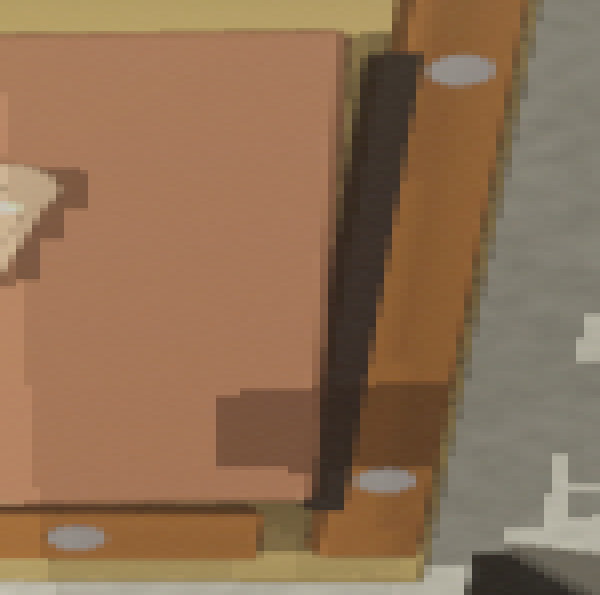

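View pics/w4y.png

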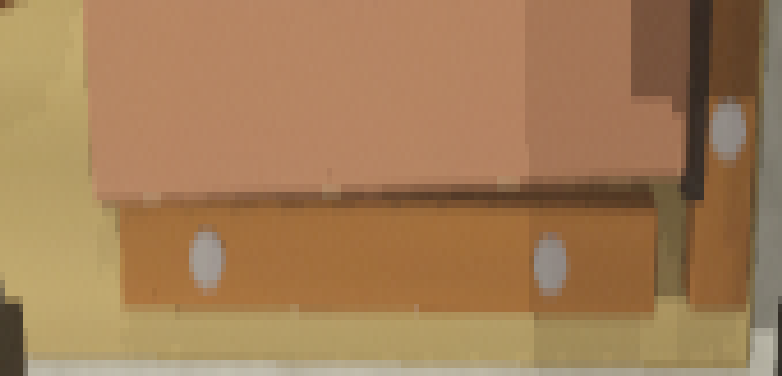

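Run:
```python
import cv2
W=cv2.imread("pics/w4raw.png")[:,:,::-1]
for r in (82,95,110,130,150,170,180):
    print(r,[(c,*W[r,c].tolist()) for c in range(320,346)])
```

```text
82 [(320, 168, 122, 91), (321, 168, 122, 93), (322, 168, 122, 92), (323, 167, 122, 91), (324, 168, 122, 92), (325, 168, 122, 92), (326, 169, 123, 92), (327, 141, 101, 75), (328, 110, 84, 60), (329, 132, 111, 73), (330, 131, 111, 73), (331, 122, 103, 67), (332, 122, 103, 68), (333, 109, 90, 59), (334, 102, 72, 43), (335, 112, 78, 46), (336, 152, 105, 59), (337, 144, 98, 54), (338, 139, 94, 53), (339, 134, 91, 53), (340, 134, 91, 53), (341, 134, 93, 53), (342, 135, 94, 54), (343, 137, 94, 53), (344, 139, 95, 55), (345, 141, 96, 55)]
95 [(320, 167, 121, 90), (321, 166, 120, 89), (322, 166, 120, 89), (323, 165, 119, 88), (324, 166, 121, 90), (325, 167, 121, 91), (326, 162, 118, 87), (327, 128, 91, 67), (328, 107, 89, 59), (329, 111, 94, 62), (330, 59, 46, 35), (331, 56, 43, 34), (332, 60, 48, 40), (333, 62, 52, 44), (334, 61, 52, 44), (335, 62, 53, 44), (336, 61, 53, 43), (337, 118, 84, 54), (338, 134, 90, 52), (339, 132, 89, 52), (340, 136, 97, 62), (341, 138, 108, 84), (342, 140, 110, 85), (343, 139, 104, 73), (344, 140, 95, 55), (345, 142, 98, 55)]
110 [(320, 167, 119, 90), (321, 166,
[... 1892 characters left out ...]
9, 47), (338, 135, 91, 48), (339, 136, 91, 51), (340, 137, 91, 52), (341, 138, 94, 50), (342, 103, 75, 47), (343, 122, 104, 68), (344, 126, 122, 109), (345, 124, 121, 109)]
180 [(320, 165, 118, 88), (321, 164, 118, 86), (322, 164, 118, 87), (323, 167, 118, 88), (324, 140, 97, 70), (325, 78, 55, 41), (326, 57, 46, 38), (327, 58, 46, 40), (328, 58, 46, 40), (329, 59, 47, 42), (330, 70, 54, 43), (331, 143, 96, 51), (332, 141, 94, 51), (333, 142, 95, 50), (334, 141, 94, 51), (335, 139, 92, 50), (336, 135, 90, 51), (337, 133, 89, 48), (338, 135, 90, 50), (339, 135, 91, 50), (340, 136, 91, 52), (341, 109, 78, 49), (342, 112, 95, 62), (343, 106, 100, 88), (344, 124, 120, 107), (345, 127, 122, 110)]
```

Run:
```python
from h import *
m=np.load("w4m.npy",allow_pickle=True).item()
W=cv2.imread("pics/w4raw.png")[:,:,::-1].astype(float)
F=[(95,332.0),(110,331.0),(130,329.8),(150,328.3),(170,326.8)]   # pixel boundary as continuous coord: boundary between 331|332 -> 331.5
F=[(95,331.6),(110,330.6),(130,329.5),(150,328.0),(170,326.5)]
f=np.array([atz(m,q,24)[:2] for q in F])
# tile edge subpixel: position where R crosses mid between tile (166) and side value(~112)
T=[]
for r in range(84,180,3):
    row=W[r,:,0]
    for c in range(318,332):
        if row[c]>=140>row[c+1]:
            T.append((r,c+(row[c]-140)/(row[c]-row[c+1])));break
t=np.array([atz(m,q,27)[:2] for q in T])
def fit(p):
    a=np.polyfit(p[:,0],p[:,1],1);return a,np.std(p[:,1]-np.polyval(a,p[:,0]))
af,sf=fit(f);at,st=fit(t)
print("fence yaw",np.degrees(np.arctan(af[0])),sf,"tile yaw",np.degrees(np.arctan(at[0])),st)
# wood/rubber boundary at z24
B=[]
for r in range(98,185,3):
    row=W[r,:,0]
    for c in range(326,342):
        if row[c]<100<=row[c+1]:
            B.append((r,c+(100-row[c])/(row[c+1]-row[c])));break
b=np.array([atz(m,q,24)[:2] for q in B]);ab,sb=fit(b);print("wood line yaw",np.degrees(np.arctan(ab[0])),sb)
for x in (470,500,527,560,587): print(x,"tile-fence gap",np.polyval(at,x)-np.polyval(af,x),"tile-wood",np.polyval(at,x)-np.polyval(ab,x))
```

```text
fence yaw -3.6562624069412 0.09343823517841655 tile yaw -1.6890790691826103 0.028729602441546362
wood line yaw -3.79950243824574 0.0756897887511455
470 tile-fence gap 1.266838025704061 tile-wood 5.189479135302406
500 tile-fence gap 2.29919939012413 tile-wood 6.297159241523502
527 tile-fence gap 3.228324618102164 tile-wood 7.294071337122489
560 tile-fence gap 4.363922118964268 tile-wood 8.512519453965695
587 tile-fence gap 5.2930473469423305 tile-wood 9.509431549564681
```

Run:
```python
from h import *
m=np.load("w4m.npy",allow_pickle=True).item();m3=np.load("w3m.npy",allow_pickle=True).item()
f=lambda p:(p[1]/1.56,p[0]/1.56)
print("knob",atz(m,f((206,112)),82.5),"bolt",[atz(m,f((251,283)),z) for z in (40,45)])
g=lambda p:(p[1]/4.4+65,p[0]/4.4+160)
print("knob3",atz(m3,g((152,130)),82.5),"bolt",[atz(m3,g((191,400)),z) for z in (40,45)])
# lever bar edges in w4, z=38
for a,b in (((232,142),(236,265)),((258,137),(265,245))):
    A=atz(m,f(a),38);B=atz(m,f(b),38);print("bar edge",A.round(1),B.round(1),np.degrees(np.arctan2(A[1]-B[1],A[0]-B[0])))
W=cv2.imread("pics/w4raw.png")
cv2.imwrite("pics/w4l.png",cv2.resize(W[50:215,95:215],None,fx=5,fy=3.6,interpolation=cv2.INTER_CUBIC))
```

```text
knob [591.68589407 300.73992317  82.5       ] bolt [array([511.49235705, 307.70601151,  40.        ]), array([512.48760902, 305.95595193,  45.        ])]
knob3 [591.35921342 302.49243803  82.5       ] bolt [array([511.44838686, 308.08598907,  40.        ]), array([512.02122789, 307.09000316,  45.        ])]
bar edge [583.6 307.4  38. ] [521.4 315.   38. ] -7.019736623201478
bar edge [585.2 294.   38. ] [531.2 297.9  38. ] -4.194520186665595
```

View pics/w4l.png

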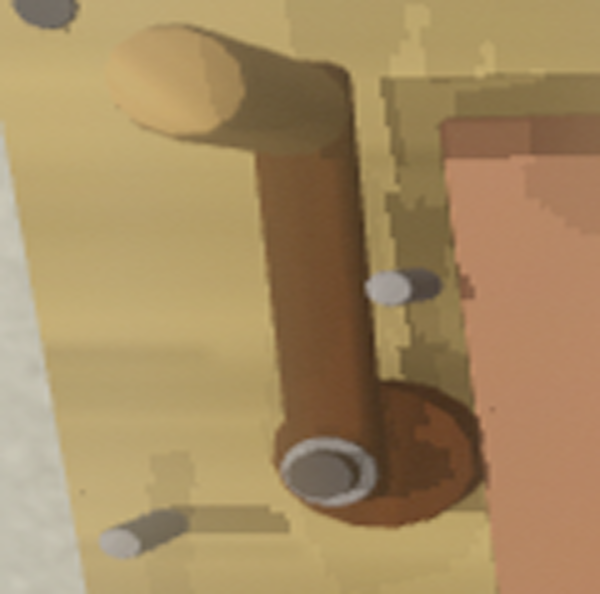

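Run:
```python
from h import *
m=np.load("w4m.npy",allow_pickle=True).item()
W=cv2.imread("pics/w4raw.png")[:,:,::-1]
for r in (100,120,140,150,160,170,175,180,190,200,210): print(r,[(c,*W[r,c].tolist()) for c in range(183,198)])
print()
for c in (200,220,240,260,280,300,315): print(c,[(r,*W[r,c].tolist()) for r in range(213,227)])
```

```text
100 [(183, 141, 121, 77), (184, 175, 131, 93), (185, 182, 134, 98), (186, 184, 136, 103), (187, 184, 137, 103), (188, 184, 137, 104), (189, 183, 136, 103), (190, 184, 136, 103), (191, 184, 136, 103), (192, 184, 137, 104), (193, 185, 136, 105), (194, 184, 136, 103), (195, 184, 136, 103), (196, 184, 136, 103), (197, 184, 135, 103)]
120 [(183, 122, 102, 63), (184, 139, 117, 74), (185, 138, 116, 73), (186, 185, 135, 99), (187, 183, 135, 100), (188, 184, 134, 100), (189, 183, 135, 101), (190, 183, 134, 100), (191, 183, 136, 101), (192, 184, 136, 102), (193, 183, 136, 101), (194, 183, 135, 101), (195, 184, 136, 102), (196, 183, 136, 101), (197, 183, 135, 101)]
140 [(183, 148, 126, 80), (184, 147, 125, 79), (185, 150, 126, 81), (186, 149, 126, 81), (187, 135, 111, 73), (188, 183, 135, 101), (189, 184, 136, 102), (190, 183, 134, 101), (191, 183, 135, 101), (192, 183, 135, 101), (193, 183, 135, 101), (194, 183, 134, 100), (195, 183, 135, 101), (196, 183, 134, 100), (197, 182, 134, 100)]
150 [(183, 123, 103, 65), (184, 122, 102, 64), (185, 123, 103, 64), (186, 123, 103, 65), (187, 122, 102, 65
[... 3821 characters left out ...]
221, 150, 101, 54), (222, 161, 110, 60), (223, 163, 111, 60), (224, 162, 110, 57), (225, 162, 109, 58), (226, 161, 111, 60)]
300 [(213, 164, 118, 88), (214, 165, 118, 88), (215, 164, 117, 87), (216, 160, 114, 83), (217, 133, 95, 67), (218, 95, 67, 44), (219, 84, 59, 37), (220, 101, 68, 41), (221, 134, 90, 48), (222, 147, 99, 53), (223, 148, 102, 56), (224, 148, 100, 55), (225, 147, 99, 54), (226, 145, 99, 53)]
315 [(213, 164, 118, 87), (214, 162, 116, 85), (215, 165, 118, 87), (216, 153, 109, 79), (217, 116, 88, 60), (218, 85, 64, 43), (219, 81, 55, 37), (220, 89, 61, 38), (221, 130, 87, 49), (222, 147, 98, 54), (223, 148, 101, 55), (224, 148, 99, 54), (225, 147, 99, 51), (226, 146, 98, 53)]
```

Run:
```python
from h import *
m=np.load("w4m.npy",allow_pickle=True).item()
Lp=[(100,183.5),(120,185.5),(140,187.5),(150,188.5),(160,189.5),(190,191.9),(200,192.8),(210,193.6)]
Rp=[(82,328.3),(95,327.5),(110,327.3),(130,326.8),(150,325.8),(170,325.5),(180,324.9)]
Bp=[(219.6,200),(219.6,220),(219.1,240),(218.6,260),(218.3,280),(217.8,300)]
Fz24=[(95,331.6),(110,330.6),(130,329.5),(150,328.0),(170,326.5)]
Fz15=[(95,329.5),(110,328.5),(130,327.2)]
w=lambda l,z:np.array([atz(m,q,z)[:2] for q in l])
fit=lambda p:np.polyfit(p[:,0],p[:,1],1)
L=fit(w(Lp,26.5));R=fit(w(Rp,26.5));F=fit(w(Fz24,24));G=fit(w(Fz15,15))
b=w(Bp,26.5);B=np.polyfit(b[:,1],b[:,0],1)
for n,v in zip("LRFG",(L,R,F,G)): print(n,np.degrees(np.arctan(v[0])))
print("B",-np.degrees(np.arctan(B[0])))
for x in (470,500,530,560,590): print(x,[np.polyval(v,x).round(2) for v in (L,R,F,G)], "width",np.polyval(L,x)-np.polyval(R,x))
```

```text
L -1.711470893719702
R -1.7225202327369207
F -3.6562624069412
G -3.652459893897167
B -2.049298121821615
470 [np.float64(286.7), np.float64(167.72), np.float64(167.43), np.float64(167.31)] width 118.97399268767396
500 [np.float64(285.8), np.float64(166.82), np.float64(165.51), np.float64(165.4)] width 118.97978330669244
530 [np.float64(284.9), np.float64(165.92), np.float64(163.59), np.float64(163.48)] width 118.9855739257109
560 [np.float64(284.01), np.float64(165.02), np.float64(161.68), np.float64(161.57)] width 118.99136454472938
590 [np.float64(283.11), np.float64(164.11), np.float64(159.76), np.float64(159.65)] width 118.99715516374783
```

Request:
send_rows(targets=[[[0,0,0,0,35,0,-1],[0,0,0,0,58,0,-1],[0,0,0,0,58,0,-1],[0,0,0,0,58,0,-1]]])

```text
time: 8.65
tool_pos: [487.4, 165.5, 136.3]
tcp_rot: [-3.14, -0.005, -0.058]
contact_force: [0.2, -0.2, 0.9]
grip_width: 91.9
```

Run:
```python
from h import *
m=camera_model("wrist");W=capture("wrist");o=get_obs();print(o["time"],o["tool_pos"],o["tcp_rot"],np.abs(o["dq"]).max())
save(W,"w5",None,1.56);cv2.imwrite("pics/w5raw.png",W[:,:,::-1])
np.save("w5m.npy",m)
D=capture("side");save(D,"d5",(200,290,150,260),7)
```

```text
8.7 [487.27302717 166.17039337 135.95162531] [-3.1402609  -0.00429555 -0.0569058 ] 0.02243955508174748
```

View pics/w5.png

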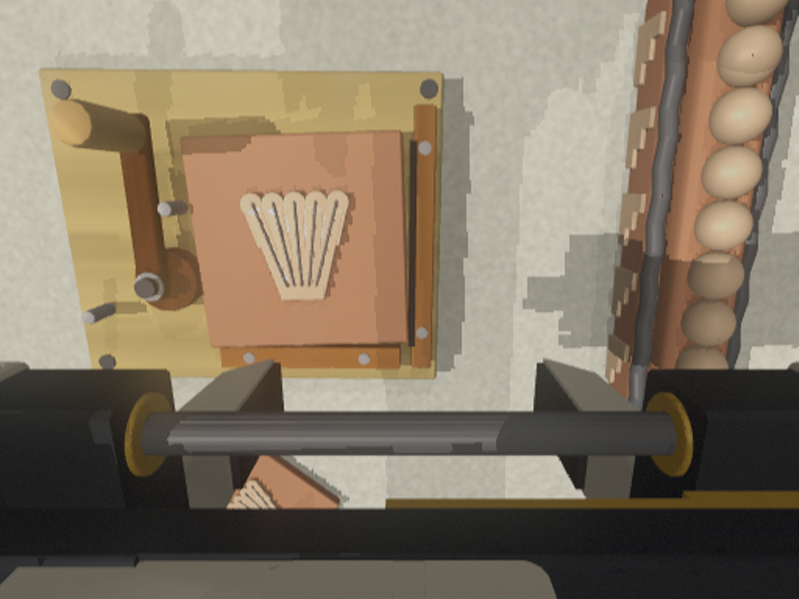

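View pics/d5.png

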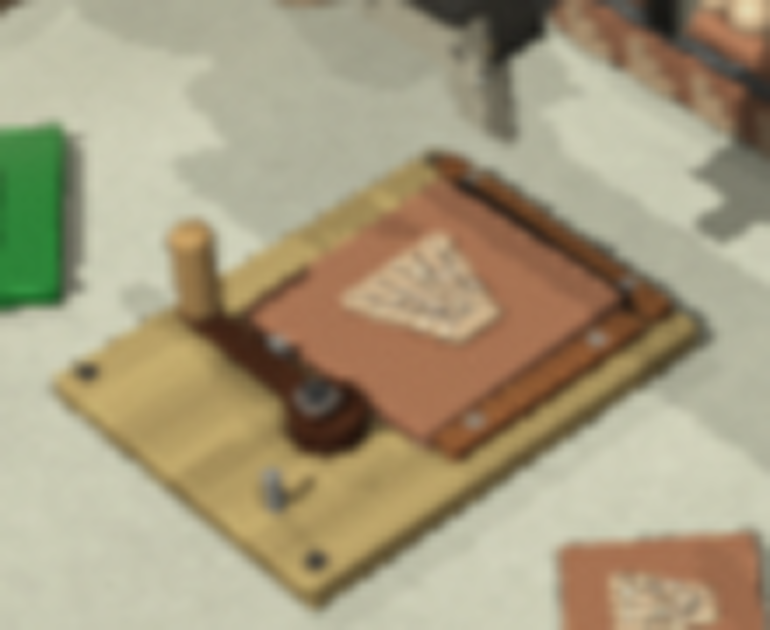

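Run:
```python
import cv2
W=cv2.imread("pics/w5raw.png")
cv2.imwrite("pics/w5z.png",cv2.resize(W[80:228,235:285],None,fx=12,fy=4,interpolation=cv2.INTER_NEAREST))
cv2.imwrite("pics/w5c.png",cv2.resize(W[130:240,80:180],None,fx=7,fy=5,interpolation=cv2.INTER_NEAREST))
W=W[:,:,::-1]
for r in (88,92,100,120,140,160,180,200,215): print(r,[(c,*W[r,c].tolist()) for c in range(256,272)])
```

```text
88 [(256, 147, 107, 80), (257, 112, 81, 59), (258, 121, 100, 66), (259, 134, 114, 73), (260, 135, 115, 73), (261, 135, 115, 74), (262, 134, 113, 73), (263, 124, 106, 69), (264, 123, 105, 67), (265, 131, 96, 56), (266, 150, 104, 58), (267, 144, 99, 55), (268, 139, 96, 55), (269, 137, 95, 56), (270, 139, 96, 55), (271, 139, 96, 56)]
92 [(256, 150, 108, 81), (257, 116, 85, 62), (258, 119, 99, 65), (259, 132, 112, 73), (260, 132, 113, 73), (261, 133, 112, 73), (262, 115, 98, 67), (263, 67, 57, 46), (264, 65, 56, 46), (265, 65, 57, 46), (266, 66, 57, 48), (267, 102, 75, 53), (268, 141, 105, 71), (269, 151, 139, 130), (270, 154, 147, 141), (271, 154, 148, 143)]
100 [(256, 158, 115, 85), (257, 124, 88, 64), (258, 105, 83, 56), (259, 120, 102, 64), (260, 122, 103, 67), (261, 122, 103, 65), (262, 99, 85, 57), (263, 67, 56, 45), (264, 67, 56, 46), (265, 64, 53, 43), (266, 66, 56, 46), (267, 101, 75, 51), (268, 137, 93, 51), (269, 136, 93, 53), (270, 137, 94, 54), (271, 137, 95, 56)]
120 [(256, 172, 126, 96), (257, 145, 103, 76), (258, 112, 79, 57), (259, 114, 94, 63), (260, 123, 103, 68), (261
[... 1142 characters left out ...]
270, 142, 96, 55), (271, 141, 97, 55)]
200 [(256, 168, 120, 90), (257, 168, 120, 90), (258, 167, 119, 90), (259, 163, 116, 86), (260, 129, 91, 67), (261, 85, 62, 48), (262, 60, 47, 39), (263, 62, 51, 44), (264, 65, 53, 44), (265, 63, 52, 44), (266, 124, 86, 53), (267, 145, 98, 55), (268, 146, 99, 55), (269, 146, 100, 56), (270, 142, 97, 55), (271, 140, 95, 55)]
215 [(256, 167, 119, 89), (257, 167, 120, 90), (258, 168, 120, 90), (259, 169, 121, 91), (260, 144, 102, 76), (261, 109, 77, 59), (262, 63, 51, 43), (263, 60, 50, 41), (264, 65, 55, 46), (265, 65, 56, 47), (266, 146, 101, 57), (267, 148, 130, 114), (268, 147, 141, 136), (269, 149, 144, 138), (270, 147, 141, 137), (271, 148, 140, 135)]
```

View pics/w5z.png

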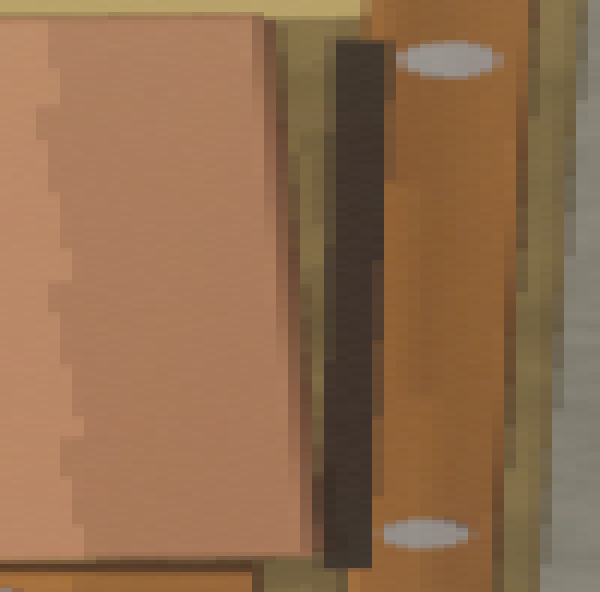

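View pics/w5c.png

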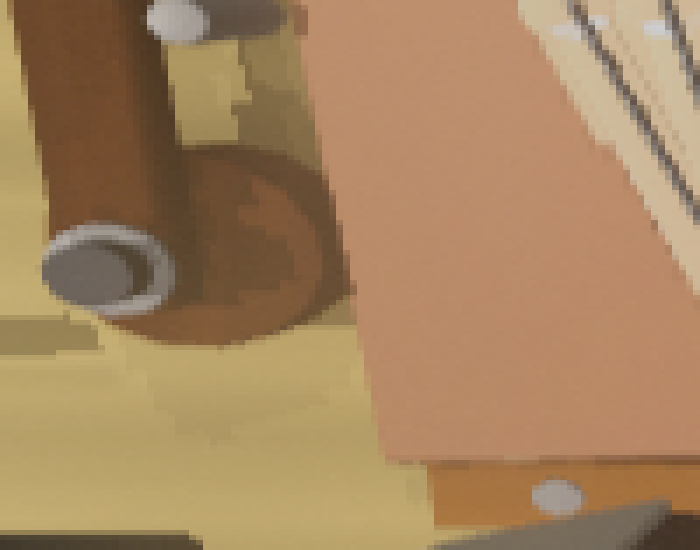

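Run:
```python
from h import *
m=np.load("w4m.npy",allow_pickle=True).item();m5=np.load("w5m.npy",allow_pickle=True).item()
f=lambda p:(p[1]/1.56,p[0]/1.56)
print(atz(m,f((512,125)),27),atz(m,f((288,128)),27),atz(m5,f((400,131)),27))
print(atz(m,f((524,98)),24)) # fence +x end
print(rel([618,184,120],Rot.from_euler('xyz',[np.pi,0,-0.06])))
```

```text
[584.80024571 164.39490481  27.        ] [589.8054332  280.96946407  27.        ] [585.48115933 164.68735779  27.        ]
[597.84318067 157.59518123  24.        ]
(array([-0.06707012, -0.20508948,  0.22630703]), array([129.78924259, -24.73230256,  16.02175564]))
```

Request:
send_rows(targets=[[[0,0,0,35,-6,0,1],[0,0,0,70,-12,0,1],[0,0,0,105,-18,0,1],[0,0,0,130,-25,10,1],[0,0,0,130,-25,20,1]]])

```text
time: 9.17
tool_pos: [622.0, 185.4, 114.3]
tcp_rot: [-3.14, -0.006, -0.055]
contact_force: [-2.3, -1.1, -0.3]
grip_width: 63.1
```

Request:
send_rows(targets=[[[0,0,0,0,0,30,1],[0,0,0,0,0,50,1],[0,0,0,0,0,70,1],[0,0,0,0,0,90,1],[0,0,0,0,0,90,1]]])

```text
time: 9.58
tool_pos: [613.9, 184.2, 19.8]
tcp_rot: [3.14, 0.007, -0.055]
contact_force: [-0.1, -0.0, -0.6]
grip_width: 29.5
```

Run:
```python
from h import *
o=get_obs();print(o["time"],o["tool_pos"],o["tcp_rot"],o["grip_width"],o["contact_force"])
W=capture("side");save(W,"d6",(180,290,140,270),6)
```

```text
9.5833 [613.85320128 184.22049986  19.79257387] [ 3.1400613   0.00721734 -0.05463748] 29.539546823964663 [-0.09162247 -0.04814775 -0.5897356 ]
```

View pics/d6.png

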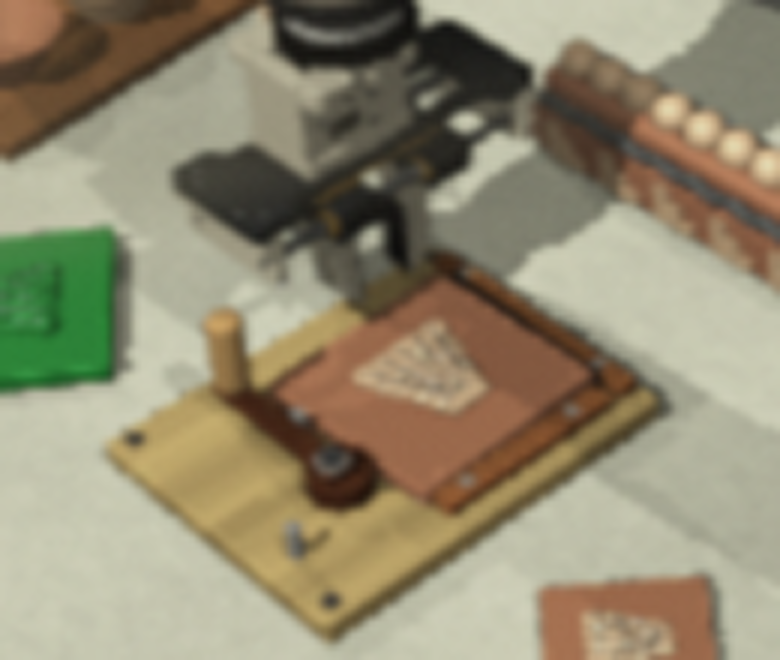

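Request:
send_rows(targets=[[[0,0,0,-5,0,0,1],[0,0,0,-10,0,0,1],[0,0,0,-16,0,0,1],[0,0,0,-19,0,0,1],[0,0,0,-19,0,0,1]]])

```text
time: 10.05
tool_pos: [598.2, 184.8, 25.1]
tcp_rot: [-3.141, -0.003, -0.055]
contact_force: [-0.1, -0.7, -0.3]
grip_width: 0.5
```

Request:
send_rows(targets=[[[0,0,0,-1,0,0,1],[0,0,0,-2,0,0,1],[0,0,0,-2,0,0,1]]])

```text
time: 10.3
tool_pos: [597.8, 184.8, 24.8]
tcp_rot: [-3.141, -0.004, -0.056]
contact_force: [5.5, 0.1, 3.2]
grip_width: 0.7
```

Request:
send_rows(targets=[[[0,0,0,3,0,0,1],[0,0,0,3,0,6,1],[0,0,0,0,0,6,1],[0,0,0,-2,0,6,1],[0,0,0,-2,0,6,1]]])

```text
time: 10.72
tool_pos: [597.0, 183.7, 17.8]
tcp_rot: [3.141, -0.007, -0.056]
contact_force: [10.7, -4.3, -2.7]
grip_width: 0.4
```

Request:
send_rows(targets=[[[0,0,0,-1,0,0,1],[0,0,0,-2,0,0,1],[0,0,0,-2,0,0,1]]])

```text
time: 10.97
tool_pos: [596.4, 183.3, 18.3]
tcp_rot: [3.141, -0.009, -0.056]
contact_force: [14.5, -5.9, -2.8]
grip_width: 0.1
```

Request:
send_rows(targets=[[[0,0,0,-1,1,0,1],[0,0,0,-2,3,0,1],[0,0,0,-2,4,0,1]]])

```text
time: 11.22
tool_pos: [594.5, 181.4, 18.5]
tcp_rot: [-3.139, -0.011, -0.057]
contact_force: [14.9, 5.3, -4.3]
grip_width: 0.2
```

Run:
```python
from h import *
o=get_obs();print(o["time"],o["tool_pos"],o["tcp_rot"],o["contact_force"])
W=capture("side");save(W,"d7",(180,290,140,270),6)
```

```text
11.2167 [594.52388433 181.37755634  18.45381067] [-3.13884309 -0.01063065 -0.05716117] [14.94512991  5.26766053 -4.26496974]
```

View pics/d7.png

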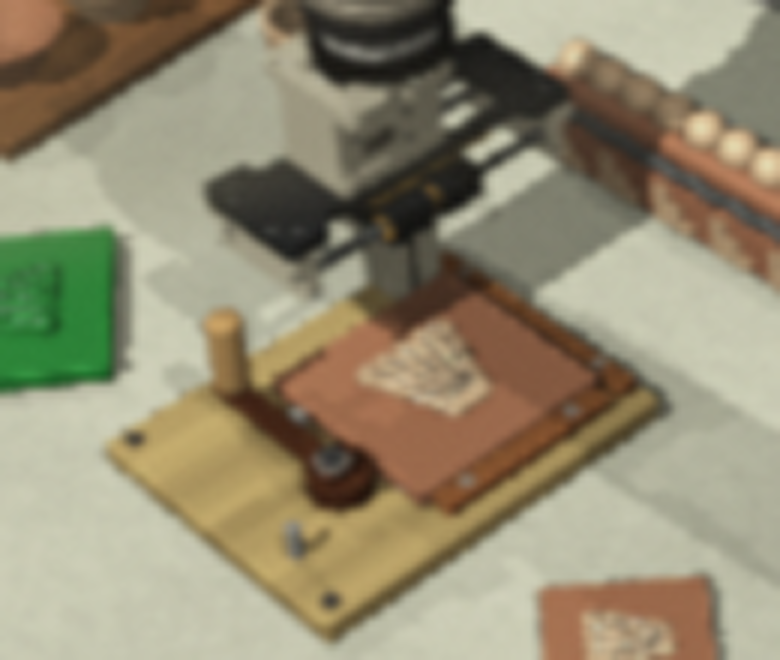

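Request:
send_rows(targets=[[[0,0,0,-1,1,0,1],[0,0,0,-2,2,0,1],[0,0,0,-2,3,0,1]]])

```text
time: 11.52
tool_pos: [594.4, 180.6, 19.1]
tcp_rot: [-3.135, -0.016, -0.057]
contact_force: [20.0, 11.9, -6.7]
grip_width: 0.3
```

Request:
send_rows(targets=[[[0,0,0,-1,1,0,1],[0,0,0,-2,2,0,1],[0,0,0,-2,2,0,1]]])

```text
time: 11.77
tool_pos: [594.3, 179.9, 19.9]
tcp_rot: [-3.133, -0.021, -0.058]
contact_force: [24.6, 14.8, -7.0]
grip_width: 0.6
```

Request:
send_rows(targets=[[[0,0,0,8,-3,0,1],[0,0,0,20,-3,-10,1],[0,0,0,15,-3,-50,1],[0,0,0,-10,0,-80,1],[0,0,0,-45,5,-100,1]]])

```text
time: 12.18
tool_pos: [541.6, 173.9, 119.0]
tcp_rot: [-3.141, -0.002, -0.057]
contact_force: [-0.1, -0.1, 0.2]
grip_width: 0.6
```

Request:
send_rows(targets=[[[0,0,0,-30,0,-10,0],[0,0,0,-60,0,-18,-1],[0,0,0,-64,0,-18,-1],[0,0,0,-64,0,-18,-1]]])

```text
time: 12.52
tool_pos: [474.5, 177.6, 135.7]
tcp_rot: [3.141, 0.001, -0.055]
contact_force: [0.5, 0.4, -0.6]
grip_width: 22.4
```

Run:
```python
from h import *
m=camera_model("wrist");W=capture("wrist");o=get_obs();print(o["time"],o["tool_pos"],o["tcp_rot"],np.abs(o["dq"]).max())
save(W,"w6",None,1.56);cv2.imwrite("pics/w6raw.png",W[:,:,::-1])
np.save("w6m.npy",m)
```

```text
12.5667 [476.06785352 177.53492616 135.52858195] [ 3.14145436e+00  3.36526552e-04 -5.53441580e-02] 0.04227795999364136
```

View pics/w6.png

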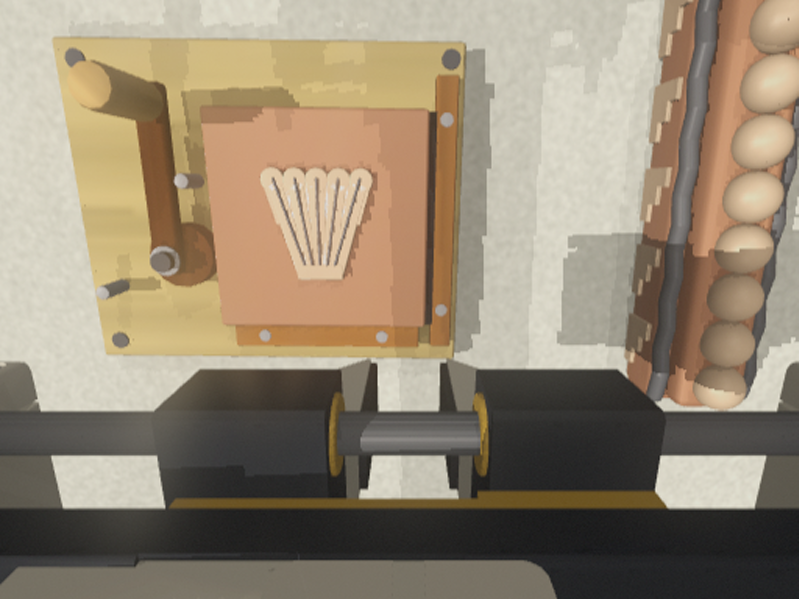

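Now the tile looks flush. Quantify it.

Run:
```python
from h import *
m=np.load("w6m.npy",allow_pickle=True).item()
W=cv2.imread("pics/w6raw.png")
cv2.imwrite("pics/w6z.png",cv2.resize(W[60:228,250:300],None,fx=12,fy=3.5,interpolation=cv2.INTER_NEAREST))
W=W[:,:,::-1]
for r in (75,85,100,120,140,160,180,195): print(r,[(c,*W[r,c].tolist()) for c in range(270,284)])
print(180,[(c,*W[180,c].tolist()) for c in range(132,146)])
print(100,[(c,*W[100,c].tolist()) for c in range(124,138)])
```

```text
75 [(270, 189, 142, 110), (271, 189, 142, 109), (272, 189, 142, 109), (273, 186, 139, 106), (274, 150, 110, 81), (275, 101, 76, 57), (276, 75, 61, 47), (277, 74, 62, 49), (278, 76, 63, 49), (279, 74, 61, 49), (280, 145, 103, 65), (281, 162, 112, 65), (282, 168, 145, 126), (283, 172, 165, 160)]
85 [(270, 189, 142, 108), (271, 188, 141, 107), (272, 188, 142, 108), (273, 179, 132, 100), (274, 142, 101, 76), (275, 89, 68, 53), (276, 75, 60, 48), (277, 77, 64, 52), (278, 79, 65, 54), (279, 77, 65, 54), (280, 165, 115, 64), (281, 161, 113, 65), (282, 154, 107, 61), (283, 154, 108, 62)]
100 [(270, 189, 141, 108), (271, 188, 140, 108), (272, 191, 143, 110), (273, 165, 120, 90), (274, 129, 93, 68), (275, 76, 58, 47), (276, 75, 59, 46), (277, 74, 59, 45), (278, 78, 63, 52), (279, 97, 75, 57), (280, 162, 114, 65), (281, 157, 110, 65), (282, 153, 106, 63), (283, 153, 107, 62)]
120 [(270, 188, 140, 108), (271, 187, 139, 106), (272, 187, 139, 107), (273, 149, 107, 78), (274, 100, 73, 56), (275, 75, 59, 48), (276, 74, 59, 47), (277, 75, 59, 48), (278, 78, 63, 54), (279, 159, 111, 63), (280, 166, 11
[... 1156 characters left out ...]
 166, 130, 100), (281, 160, 138, 124), (282, 162, 147, 135), (283, 158, 144, 133)]
180 [(132, 189, 163, 108), (133, 194, 169, 114), (134, 194, 169, 114), (135, 195, 169, 115), (136, 195, 170, 115), (137, 194, 169, 114), (138, 194, 168, 114), (139, 177, 149, 101), (140, 202, 154, 116), (141, 202, 154, 117), (142, 203, 156, 118), (143, 203, 155, 116), (144, 203, 156, 117), (145, 202, 155, 116)]
100 [(124, 147, 123, 80), (125, 147, 123, 80), (126, 148, 123, 82), (127, 148, 123, 80), (128, 148, 123, 81), (129, 149, 124, 83), (130, 149, 123, 82), (131, 179, 140, 99), (132, 204, 156, 119), (133, 204, 156, 120), (134, 204, 156, 119), (135, 204, 157, 120), (136, 204, 156, 119), (137, 204, 157, 120)]
```

View pics/w6z.png

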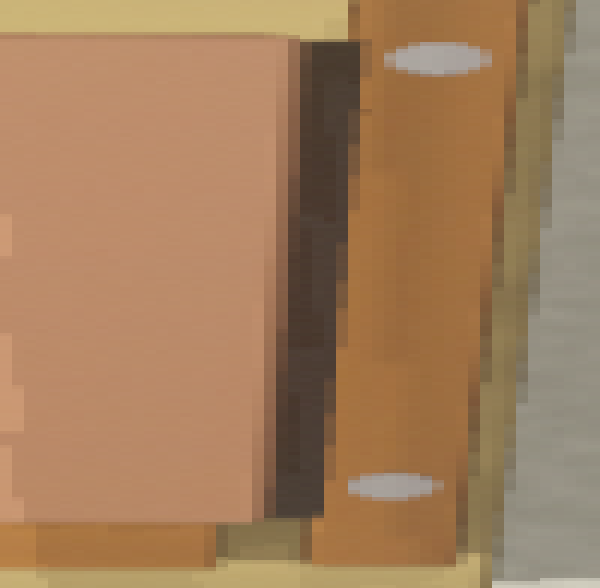

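Run:
```python
from h import *
fit=lambda p:np.polyfit(p[:,0],p[:,1],1)
m=np.load("w6m.npy",allow_pickle=True).item()
w=lambda l,z:np.array([atz(m,q,z)[:2] for q in l])
T=[(75,274.9),(85,274.7),(100,274.5),(120,274.0),(140,273.5),(160,273.0),(180,272.5),(195,272.4)]
Wd=[(75,279.6),(85,279.5),(100,279.2),(120,278.5),(140,278.0),(160,277.5),(180,277.0),(195,276.6)]
t=fit(w(T,26.5));a=fit(w(Wd,24))
print("yaw tile,fence",np.degrees(np.arctan(t[0])),np.degrees(np.arctan(a[0])))
m5=np.load("w5m.npy",allow_pickle=True).item()
W5=[(100,266.6),(120,266.5),(140,266.4),(160,265.7),(180,265.6),(200,265.4)]; F5=[(100,262.0),(120,261.8),(140,261.8),(160,261.7),(180,261.4),(200,261.2)]
w5=lambda l,z:np.array([atz(m5,q,z)[:2] for q in l])
a5=fit(w5(W5,24));f5=fit(w5(F5,24))
for x in (470,500,530,560,590): print(x,"tile-wood",np.polyval(t,x)-np.polyval(a,x)," rubber thickness",np.polyval(f5,x)-np.polyval(a5,x))
# left edge
L=w([(100,130.9),(180,139.3)],26.5);print(L, "width",[L[i,1]-np.polyval(t,L[i,0]) for i in (0,1)])
```

```text
yaw tile,fence -3.8139974659077125 -3.7985799866561534
470 tile-wood 4.078610334530907  rubber thickness 3.7661471108539786
500 tile-wood 4.0705020298851196  rubber thickness 3.8269271635252835
530 tile-wood 4.062393725239303  rubber thickness 3.887707216196617
560 tile-wood 4.054285420593516  rubber thickness 3.9484872688678934
590 tile-wood 4.046177115947728  rubber thickness 4.009267321539198
[[565.01588512 282.63090994]
 [496.83442162 286.7964695 ]] width [np.float64(120.3930766687493), np.float64(120.01329780466799)]
```

Run:
```python
from h import *
print(rel([591.5,299,130],Rot.from_euler('xyz',[np.pi,0,-0.08])))
```

```text
(array([0.00816066, 0.0191829 , 1.412677  ]), array([ 108.53831201, -127.66509145,    5.47440165]))
```

Request:
send_rows(targets=[[[0,0,1,27,-30,0,0.2],[0,0,1.4,54,-60,0,0.2],[0,0,1.4,80,-90,0,0.2],[0,0,1.4,108,-115,0,0.2],[0,0,1.4,108.5,-127.7,0,0.2]]])

```text
time: 12.98
tool_pos: [596.5, 300.8, 133.2]
tcp_rot: [-3.141, -0.002, -0.081]
contact_force: [-1.3, -0.7, 0.0]
grip_width: 36.4
```

Request:
send_rows(targets=[[[0,0,0,0,0,0,0.25],[0,0,0,0,0,30,0.25],[0,0,0,0,0,60,0.25],[0,0,0,0,0,83,0.25],[0,0,0,0,0,83,0.25]]])

```text
time: 13.4
tool_pos: [587.9, 296.4, 46.6]
tcp_rot: [3.136, 0.011, -0.081]
contact_force: [-1.1, -0.2, -0.1]
grip_width: 34.4
```

Request:
send_rows(targets=[[[0,0,0,0,3,0,0.25],[0,0,0,0,6,0,0.25],[0,0,0,0,6,0,0.25]]])

```text
time: 13.65
tool_pos: [591.2, 294.9, 53.5]
tcp_rot: [-3.137, -0.0, -0.081]
contact_force: [-1.1, 10.6, -9.7]
grip_width: 34.7
```

Request:
send_rows(targets=[[[0,0,0,0,2,0,0.25],[0,0,0,0,3,0,0.25],[0,0,0,0,3,0,0.25]]])

```text
time: 13.9
tool_pos: [591.2, 294.6, 53.7]
tcp_rot: [-3.133, -0.002, -0.08]
contact_force: [2.4, 20.0, -12.6]
grip_width: 34.3
```

Run:
```python
from h import *
p,R=tool();piv=np.array([512,308.3]);r=80.2
for a in (2,9,16,23,30):
    t=np.radians(a);q=np.array([*(piv+r*np.array([np.cos(t),np.sin(t)])),52])
    print(a,R.inv().apply(q-p).round(1))
```

```text
2 [ -0.4 -16.5   1.8]
9 [ -2.1 -26.1   1.9]
16 [ -5.  -35.5   2. ]
23 [ -8.9 -44.4   2. ]
30 [-14.  -52.8   2.1]
```

Request:
send_rows(targets=[[[0,0,-5,0,-19,2,0.25],[0,0,-12,-2,-29,2,0.25],[0,0,-19,-5,-38.5,2,0.25],[0,0,-26,-9,-47.5,2,0.25],[0,0,-33,-14,-56,2,0.25]]])

```text
time: 14.32
tool_pos: [584.0, 344.6, 52.8]
tcp_rot: [3.137, -0.003, 0.501]
contact_force: [6.1, -12.9, -4.6]
grip_width: 34.7
```

Run:
```python
from h import *
o=get_obs();print(o["time"],o["tool_pos"],o["tcp_rot"],o["contact_force"])
p,R=tool();piv=np.array([512,308.3]);r=80.2
print(np.degrees(np.arctan2(*(p[:2]-piv)[::-1])),np.linalg.norm(p[:2]-piv))
for a in (23,18,14,10,6,2,-1,-4,-7,-9):
    t=np.radians(a);q=np.array([*(piv+r*np.array([np.cos(t),np.sin(t)])),52])
    print(a,R.inv().apply(q-p).round(1))
W=capture("scene");save(W,"s4",(140,240,280,400),6)
```

```text
14.3167 [583.98080671 344.58108085  52.80665953] [ 3.13695821e+00 -2.82438192e-03  5.01336495e-01] [  6.11178993 -12.9042084   -4.56028015]
26.74985240677375 80.60740265038004
23 [-0.8  5.2  0.8]
18 [-1.8 12.1  0.9]
14 [-3.  17.6  0.9]
10 [-4.6 23.   0.9]
6 [-6.6 28.2  0.9]
2 [-8.9 33.3  0.9]
-1 [-10.9  37.    0.9]
-4 [-13.1  40.6   1. ]
-7 [-15.5  44.    1. ]
-9 [-17.1  46.3   1. ]
```

View pics/s4.png

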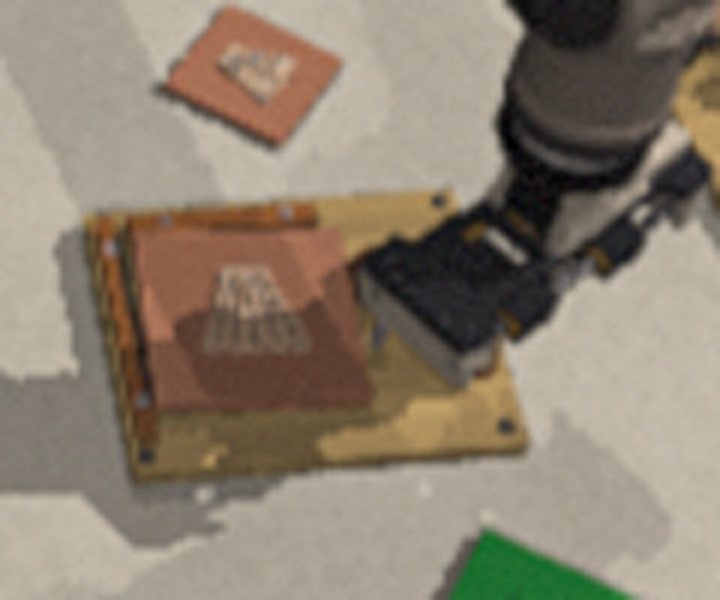

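Request:
send_rows(targets=[[[0,0,4,-0.5,7,0,0.25],[0,0,9,-1.8,14,0,0.25],[0,0,13,-3,19,0,0.25],[0,0,17,-4.6,24,0,0.25],[0,0,21,-6.6,29,0,0.25]]])

```text
time: 14.78
tool_pos: [591.1, 317.7, 53.6]
tcp_rot: [-3.141, -0.004, 0.125]
contact_force: [-0.6, 0.1, 0.6]
grip_width: 34.3
```

Run:
```python
from h import *
o=get_obs();print(o["time"],o["tool_pos"],o["tcp_rot"],o["contact_force"])
p,R=tool();piv=np.array([512,308.3]);r=80.2
print(np.degrees(np.arctan2(*(p[:2]-piv)[::-1])),np.linalg.norm(p[:2]-piv))
for a in (2,-1,-4,-7,-9,-10):
    t=np.radians(a);q=np.array([*(piv+r*np.array([np.cos(t),np.sin(t)])),52])
    print(a,R.inv().apply(q-p).round(1))
```

```text
14.7833 [591.12228261 317.70461381  53.63935048] [-3.14079055 -0.00411871  0.12521152] [-0.59828973  0.06302118  0.6044986 ]
6.778474246278002 79.67924677650086
2 [0.2 6.7 1.6]
-1 [-0.3 10.9  1.6]
-4 [-1.  15.   1.6]
-7 [-1.9 19.1  1.6]
-9 [-2.7 21.8  1.6]
-10 [-3.1 23.1  1.6]
```

Request:
send_rows(targets=[[[0,0,3,0,4,1,0.25],[0,0,6,0,7,1,0.25],[0,0,8,-0.3,10.5,1,0.25],[0,0,10,-1,14,1,0.25]]])

```text
time: 15.12
tool_pos: [592.0, 304.0, 52.6]
tcp_rot: [-3.14, -0.004, -0.048]
contact_force: [1.0, 0.8, -1.1]
grip_width: 34.2
```

Request:
send_rows(targets=[[[0,0,1,-0.5,3,0,0.25],[0,0,2,-1,6,0,0.25],[0,0,2,-1.5,8,0,0.25],[0,0,2,-1.5,8,0,0.25]]])

```text
time: 15.45
tool_pos: [589.6, 296.4, 51.3]
tcp_rot: [-3.14, -0.003, -0.08]
contact_force: [1.1, 2.1, 1.7]
grip_width: 34.6
```

Request:
send_rows(targets=[[[0,0,0,0,2,0,0.25],[0,0,0,0,4,0,0.25],[0,0,0,0,4,0,0.25]]])

```text
time: 15.7
tool_pos: [589.3, 295.0, 50.9]
tcp_rot: [-3.136, -0.003, -0.08]
contact_force: [2.7, 11.0, 2.4]
grip_width: 34.5
```

Run:
```python
from h import *
o=get_obs();print(o["time"],o["tool_pos"],o["tcp_rot"],o["contact_force"])
W=capture("side");save(W,"d8",(200,290,150,260),7)
```

```text
15.7 [589.27844172 294.99075806  50.87788094] [-3.13638905 -0.00341289 -0.07970745] [ 2.72719857 11.04889709  2.41296881]
```

View pics/d8.png

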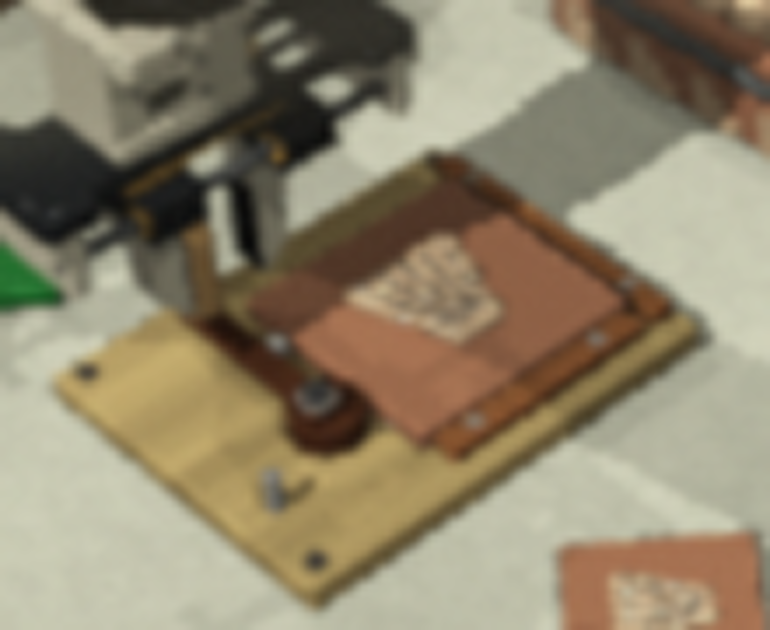

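Request:
send_rows(targets=[[[0,0,0,0,-6,0,0.25],[0,0,0,0,-11,0,0.25],[0,0,0,0,-11,-25,0.25],[0,0,0,0,-11,-60,0.25],[0,0,0,-20,10,-85,0.25]]])

```text
time: 16.17
tool_pos: [569.7, 285.7, 135.8]
tcp_rot: [-3.141, -0.002, -0.079]
contact_force: [0.3, -1.1, 0.7]
grip_width: 34.2
```

Request:
send_rows(targets=[[[0,0,0,-27,30,0,-1],[0,0,-1,-54,60,0,-1],[0,0,-1.4,-80,90,0,-1],[0,0,-1.4,-80,105,0,-1],[0,0,-1.4,-80,105,0,-1]]])

```text
time: 16.58
tool_pos: [477.0, 183.0, 134.6]
tcp_rot: [3.139, 0.003, -0.057]
contact_force: [0.1, 0.3, 1.1]
grip_width: 62.9
```

Run:
```python
from h import *
m=camera_model("wrist");W=capture("wrist");o=get_obs();print(o["time"],o["tool_pos"],o["tcp_rot"],np.abs(o["dq"]).max())
save(W,"w7",None,1.56);cv2.imwrite("pics/w7raw.png",W[:,:,::-1])
np.save("w7m.npy",m)
```

```text
16.6333 [478.78691423 184.50057081 134.89476888] [ 3.14080011e+00  7.65177996e-04 -5.75000399e-02] 0.06186701751125852
```

View pics/w7.png

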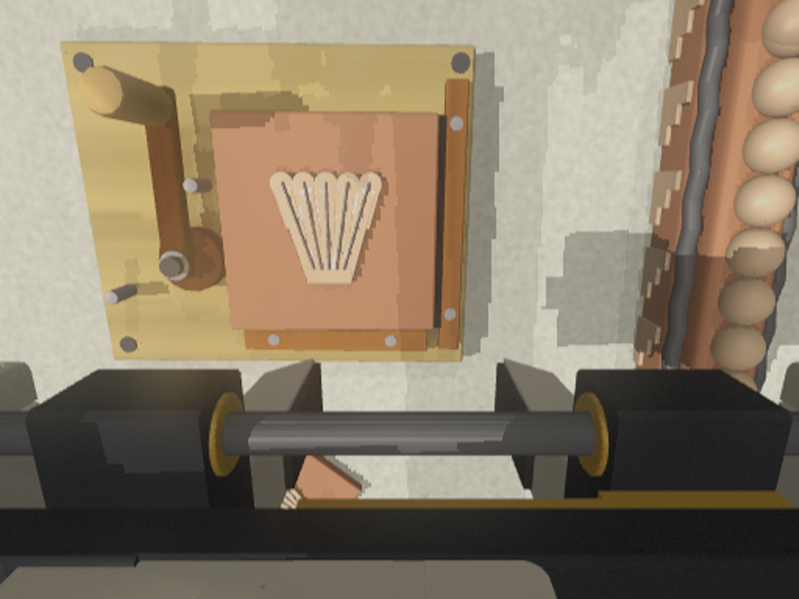

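```bash
cat > gap.py <<'E'
from h import *
import sys
def run(n,c0,c1,rows):
    m=np.load(n+"m.npy",allow_pickle=True).item();W=cv2.imread("pics/"+n+"raw.png")[:,:,::-1].astype(float)
    T=[];B=[]
    for r in rows:
        row=W[r,:,0]; d=[c for c in range(c0,c1) if row[c]<95 and W[r,c,2]<60]
        # dark run: find left (cross 100) and right (cross 110)
        if not d: continue
        a=d[0];b=d[-1]
        T.append((r,a-1+(row[a-1]-100)/(row[a-1]-row[a]) if row[a-1]>100 else a-.5))
        B.append((r,b+(110-row[b])/(row[b+1]-row[b])))
    w=lambda l,z:np.array([atz(m,q,z)[:2] for q in l])
    t=w(T,26.5);b=w(B,24);ft=np.polyfit(t[:,0],t[:,1],1);fb=np.polyfit(b[:,0],b[:,1],1)
    print(n,"yaw",np.degrees(np.arctan(ft[0])).round(2),np.degrees(np.arctan(fb[0])).round(2),"tile-wood",[(np.polyval(ft,x)-np.polyval(fb,x)).round(2) for x in (470,530,590)],"res",np.std(t[:,1]-np.polyval(ft,t[:,0])).round(2))
run("w6",268,284,range(80,195,4));run("w7",270,292,range(80,200,4))
E
python3 gap.py
```

```text
w6 yaw -3.81 -3.87 tile-wood [np.float64(3.94), np.float64(4.0), np.float64(4.06)] res 0.13
w7 yaw -3.79 -3.81 tile-wood [np.float64(4.14), np.float64(4.16), np.float64(4.18)] res 0.18
```

```bash
cat > fan.py <<'E'
from h import *
def fan(n,yaw=np.radians(-3.8),box=None):
    m=np.load(n+"m.npy",allow_pickle=True).item();I=cv2.imread("pics/"+n+"raw.png");hsv=cv2.cvtColor(I,cv2.COLOR_BGR2HSV)
    r0,r1,c0,c1=box
    S=hsv[...,1].astype(int);V=hsv[...,2].astype(int)
    M=np.zeros(S.shape,np.uint8);M[r0:r1,c0:c1]=((S<100)&(V>60))[r0:r1,c0:c1]
    M=cv2.morphologyEx(M,cv2.MORPH_CLOSE,np.ones((5,5)))
    k,l,st,_=cv2.connectedComponentsWithStats(M);i=1+np.argmax(st[1:,4]);ys,xs=np.where(l==i)
    vis=I.copy();vis[l==i]=(255,0,0);cv2.imwrite("pics/fan_"+n+".png",cv2.resize(vis[r0-10:r1+10,c0-10:c1+10],None,fx=4,fy=4))
    P=np.array([atz(m,(y,x),31)[:2] for y,x in zip(ys,xs)])
    u=np.array([np.cos(yaw),np.sin(yaw)]);v=np.array([-u[1],u[0]])
    a=P@u;b=P@v
    lo,hi=np.percentile(a,.3),np.percentile(a,99.7)
    bm=[ (b[(a>q)&(a<q+8)].min()+b[(a>q)&(a<q+8)].max())/2 for q in (lo+2,lo+20,hi-14)]
    wd=[ (b[(a>q)&(a<q+8)].max()-b[(a>q)&(a<q+8)].min()) for q in (lo+2,lo+20,hi-14)]
    print(n,"len",hi-lo,"mid",np.round(bm,2),"w",np.round(wd,1))
    c=np.mean(bm)
    print(" root",(u*lo+v*c).round(2),"tip",(u*hi+v*c).round(2),"centre",(u*(lo+hi)/2+v*c).round(2))
if __name__=="__main__":
    fan("w7",box=(105,186,168,250));fan("w6",box=(103,183,162,244))
E
python3 fan.py
python3 - <<'E'
from h import *
m=np.load("w7m.npy",allow_pickle=True).item();f=lambda p:(p[1]/1.56,p[0]/1.56)
print("tile corners",[atz(m,f(q),26.5)[:2].round(1) for q in ((211,112),(438,113),(434,329),(233,328))])
for l in ["fan_root","fan_tip"]:
    for x in place_of(l,"wrist")[:3]: print(l,np.round(x["location"],1),round(float(x["conf"]),2),atz(m,x["location"],31).round(1))
E
```

```text
w7 len 59.99481815316602 mid [259.13 259.33 259.25] w [30.5 40.1 59.1]
 root [496.03 226.86] tip [555.89 222.89] centre [525.96 224.87]
w6 len 60.64217341283637 mid [258.87 259.41 259.59] w [29.8 40.3 60. ]
 root [495.39 226.96] tip [555.9  222.94] centre [525.64 224.95]
tile corners [array([588.9, 279.7]), array([581.7, 161.6]), array([463.6, 168.6]), array([471. , 286.8])]
fan_root [183.4 209.5] 0.83 [494.  228.2  31. ]
fan_root [328.2 194.7] 0.82 [344.8 258.9  31. ]
fan_tip [108.5 209.2] 0.83 [556.9 221.9  31. ]
```

View pics/fan_w7.png

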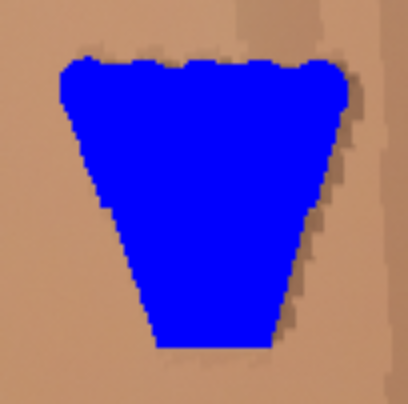

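Request:
send_rows(targets=[[[0,0,0,5,15,-35,-1],[0,0,0,10,40,-65,-1],[0,0,0,17,75,-80,-1],[0,0,0,24,114,-85,-1],[0,0,0,31,155,-85,-1]]])

```text
time: 17.15
tool_pos: [503.6, 28.9, 221.6]
tcp_rot: [3.142, -0.004, -0.053]
contact_force: [1.0, 0.8, 0.6]
grip_width: 91.5
```

Request:
send_rows(targets=[[[0,0,0,6,41,0,-1],[0,0,0,12,82,0,-1],[0,0,0,18,123,0,-1],[0,0,0,24,164,0,-1],[0,0,0,30,204,-5,-1]]])

```text
time: 17.57
tool_pos: [520.8, -177.7, 223.7]
tcp_rot: [-3.141, 0.002, -0.055]
contact_force: [1.4, 0.2, 0.2]
grip_width: 91.5
```

Request:
send_rows(targets=[[[0,0,0,3,25,-5,-1],[0,0,0,5,49,-5,-1],[0,0,0,5,49,-5,-1],[0,0,0,5,49,-5,-1]]])

```text
time: 17.9
tool_pos: [523.2, -226.0, 228.9]
tcp_rot: [-3.141, 0.001, -0.057]
contact_force: [0.4, 0.6, 0.6]
grip_width: 91.8
```

Run:
```python
from h import *
m=camera_model("wrist");W=capture("wrist");o=get_obs();print(o["time"],o["tool_pos"],o["tcp_rot"],np.abs(o["dq"]).max(),o["joint_positions"])
save(W,"w8",None,1.56);cv2.imwrite("pics/w8raw.png",W[:,:,::-1])
np.save("w8m.npy",m)
for l in ["mask_grip","mask_root","mask_tip"]:
    for x in place_of(l,"wrist")[:3]: print(l,np.round(x["location"],1),round(float(x["conf"]),2),atz(m,x["location"],37 if l=="mask_grip" else 0).round(1))
```

```text
17.95 [ 523.06267091 -224.8636313   229.00972102] [-3.14058683e+00  9.41716880e-04 -5.57957377e-02] 0.02328020018449013 [-5.40860500e-01  4.22806407e-01  1.39368570e+00  4.64512085e-04
  1.32640264e+00  1.08561935e+00]
mask_grip [327.4 286.3] 0.89 [ 316.3 -247.3   37. ]
mask_grip [165.9 263.8] 0.8 [ 538.7 -228.9   37. ]
mask_grip [194.2 423.9] 0.8 [ 494.  -417.6   37. ]
mask_root [303.  250.9] 0.83 [ 331.7 -198.8    0. ]
mask_root [118.6 259.4] 0.82 [ 591.7 -226.6    0. ]
mask_root [184.8  67.7] 0.74 [522.4  28.7   0. ]
mask_tip [ 66.  254.6] 0.89 [ 651.8 -224.5    0. ]
mask_tip [199.2 489.8] 0.83 [ 471.4 -525.2   -0. ]
mask_tip [185.   63.9] 0.6 [522.5  33.7   0. ]
```

View pics/w8.png

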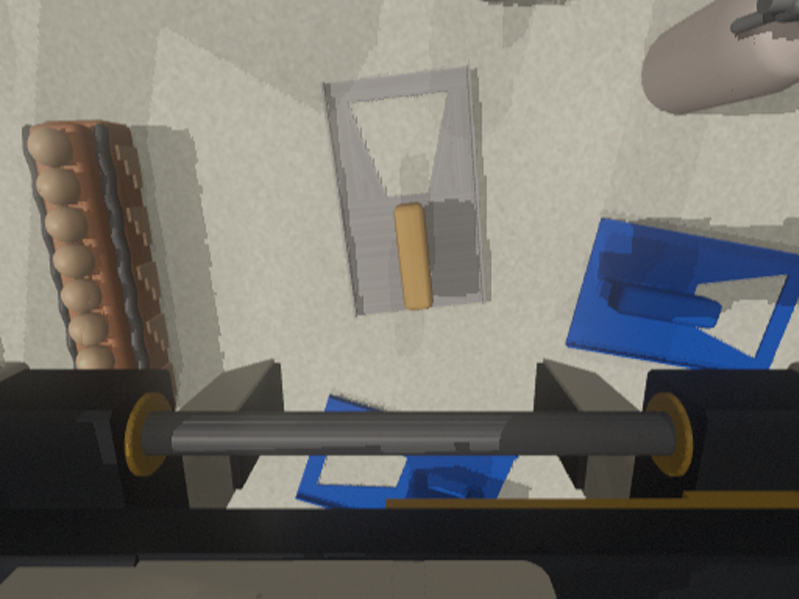

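Run:
```python
from h import *
m=np.load("w8m.npy",allow_pickle=True).item();f=lambda p:(p[1]/1.56,p[0]/1.56)
C=[atz(m,f(q),50)[:2] for q in ((395,205),(423,203),(433,307),(405,309))]
print(np.round(C,1));c=np.mean(C,0);front=(C[0]+C[1])/2;back=(C[2]+C[3])/2
print("grip c",c,"yaw",np.degrees(np.arctan2(*(front-back)[::-1])),"len",np.linalg.norm(front-back),"w",np.linalg.norm(C[0]-C[1]))
for n,ps in dict(narrow=((389,195),(430,193)),wide=((351,104),(447,91))).items():
    P=[atz(m,f(q),2)[:2] for q in ps];print(n,np.round(P,1),np.mean(P,0),np.linalg.norm(P[0]-P[1]))
W=cv2.imread("pics/w8raw.png");cv2.imwrite("pics/w8z.png",cv2.resize(W[38:208,200:320],None,fx=5,fy=3.5,interpolation=cv2.INTER_CUBIC))
```

```text
[[ 579.1 -219.5]
 [ 579.4 -239.1]
 [ 504.2 -242.8]
 [ 503.9 -222.1]]
grip c [ 541.65022079 -230.86631804] yaw 2.392242945887612 len 75.29718496766145 w 19.516135836234653
narrow [[ 584.8 -213.8]
 [ 584.5 -246.3]] [ 584.61063146 -230.05639208] 32.43390566540816
wide [[ 652.8 -189.8]
 [ 657.6 -262.2]] [ 655.19535169 -226.01894794] 72.61116890212134
```

View pics/w8z.png

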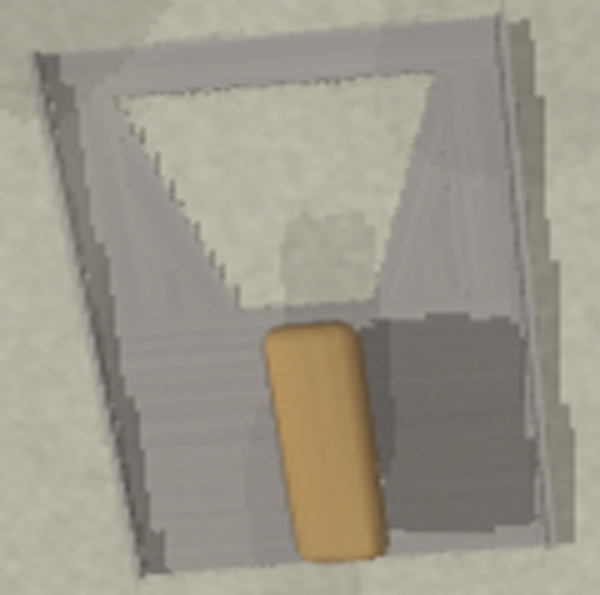

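Run:
```python
from h import *
print(rel([540,-230.5,120],Rot.from_euler('xyz',[np.pi,0,np.radians(3.2)])))
```

```text
(array([-0.02910627,  0.01901318, -6.28940952]), array([ 17.47504192,   5.71425353, 109.57059741]))
```

Request:
send_rows(targets=[[[0,0,-3,6,2,37,-1],[0,0,-6,12,4,74,-1],[0,0,-6.3,17.5,5.7,109,-1],[0,0,-6.3,17.5,5.7,109,-1],[0,0,-6.3,17.5,5.7,109,-1]]])

```text
time: 18.52
tool_pos: [539.1, -230.6, 119.8]
tcp_rot: [-3.139, 0.003, 0.055]
contact_force: [0.6, -0.7, -0.0]
grip_width: 91.8
```

Run:
```python
from h import *
m=camera_model("wrist");W=capture("wrist");o=get_obs();print(o["time"],o["tool_pos"],o["tcp_rot"],np.abs(o["dq"]).max())
save(W,"w9",None,1.56);cv2.imwrite("pics/w9raw.png",W[:,:,::-1])
np.save("w9m.npy",m)
```

```text
18.5667 [ 540.21505357 -231.48140624  121.94070742] [ 3.14127846e+00 -5.39553554e-04  5.48597999e-02] 0.03959597354965115
```

View pics/w9.png

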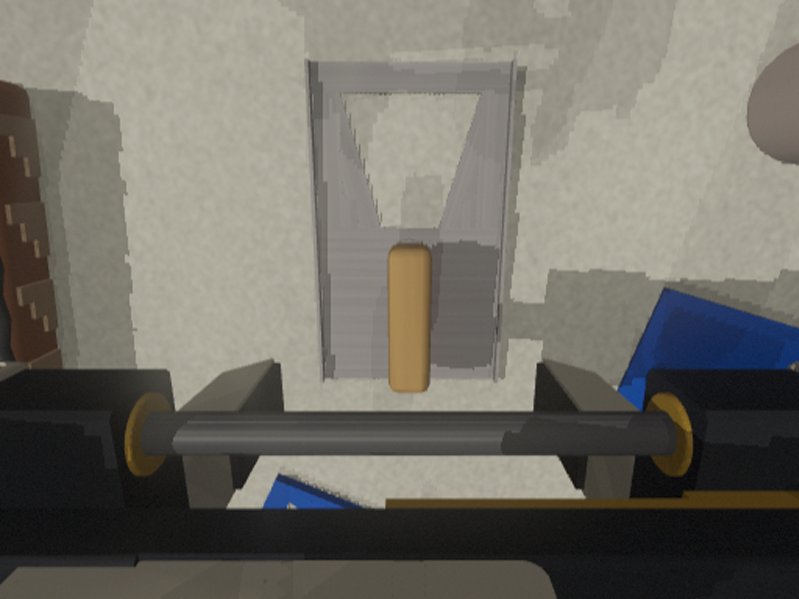

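Run:
```python
from h import *
m8=np.load("w8m.npy",allow_pickle=True).item();m=np.load("w9m.npy",allow_pickle=True).item();f=lambda p:(p[1]/1.56,p[0]/1.56)
g=lambda p:(p[1]/3.5+38,p[0]/5+200)
C=[atz(m,f(q),50)[:2] for q in ((388.5,244),(431,244),(430,391),(388.5,391))]
c=np.mean(C,0);fr=(C[0]+C[1])/2;ba=(C[2]+C[3])/2
print("grip c",c,"yaw",np.degrees(np.arctan2(*(fr-ba)[::-1])),"len",np.linalg.norm(fr-ba),"w",np.linalg.norm(C[0]-C[1]))
N=[atz(m,f(q),2)[:2] for q in ((381,227),(439,227))];Wd=[atz(m,f(q),2)[:2] for q in ((342,94),(483,94))]
n=np.mean(N,0);w=np.mean(Wd,0);print("narrow",n,np.linalg.norm(N[0]-N[1]),"wide",w,np.linalg.norm(Wd[0]-Wd[1]),"yaw",np.degrees(np.arctan2(*(w-n)[::-1])),np.degrees(np.arctan2(*(Wd[0]-Wd[1])[::-1]))-90,"L",np.linalg.norm(w-n))
print("heights: bar front L/R",tri([(m8,g((268,335))),(m,f((389,247)))]),tri([(m8,g((352,328))),(m,f((430,247)))]))
print("opening wide corners",tri([(m8,g((118,97))),(m,f((342,94)))]),tri([(m8,g((434,72))),(m,f((483,94)))]))
```

```text
grip c [ 543.20969036 -230.51494763] yaw 3.0264700943610277 len 77.0073231017711 w 20.40653181769307
narrow [ 585.02789378 -228.49647592] 33.41349422970667 wide [ 655.42204695 -225.85484529] 75.50065817832144 yaw 2.1490889882573523 3.141641500513529 L 70.44370101823723
heights: bar front L/R (array([ 574.80922468, -218.11324464,   16.11993685]), np.float64(0.6946369475600734)) (array([ 576.22492024, -239.44766567,   18.13487848]), np.float64(0.5220369452577388))
opening wide corners (array([ 653.07904136, -188.64787792,    5.5913464 ]), np.float64(0.26419759479476723)) (array([ 654.0792689 , -260.79001634,   22.47197094]), np.float64(0.018560745734814282))
```

Request:
send_rows(targets=[[[0,0,0,8,-0.5,36,-1],[0,0,0,15,-1,70,-1],[0,0,0,15,-1,90,-1],[0,0,0,15,-1,102,-1],[0,0,0,15,-1,102,-1]]])

```text
time: 18.98
tool_pos: [554.5, -229.9, 18.7]
tcp_rot: [-3.141, 0.001, 0.054]
contact_force: [-1.0, 0.5, 0.2]
grip_width: 91.7
```

Run:
```python
from h import *
o=get_obs();print(o["time"],o["tool_pos"],o["tcp_rot"],o["contact_force"])
W=capture("side");save(W,"d9",(120,210,230,340),7)
W=capture("wrist");save(W,"w10",None,1.3)
```

```text
18.9833 [ 554.46751654 -229.90244816   18.65123473] [-3.14110387e+00  6.82936490e-04  5.42909945e-02] [-1.03902664  0.4828076   0.2258475 ]
```

View pics/d9.png

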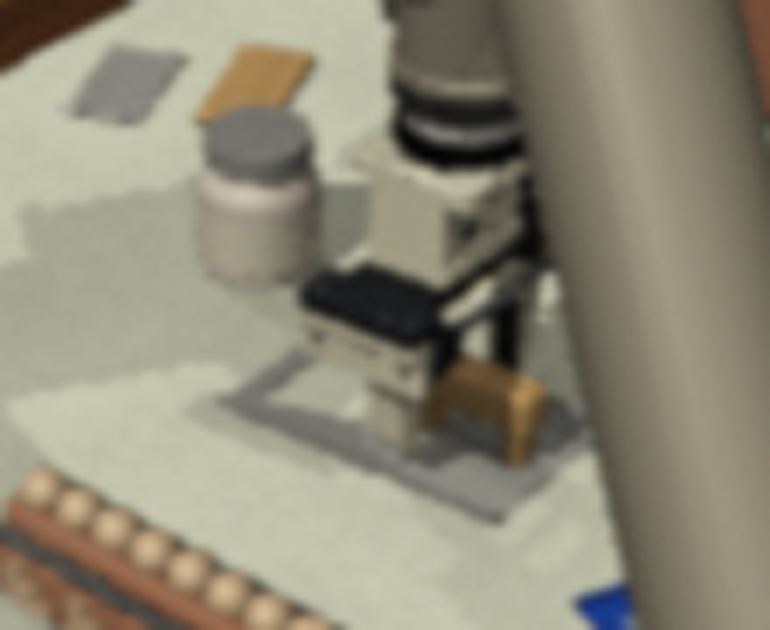

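View pics/w10.png

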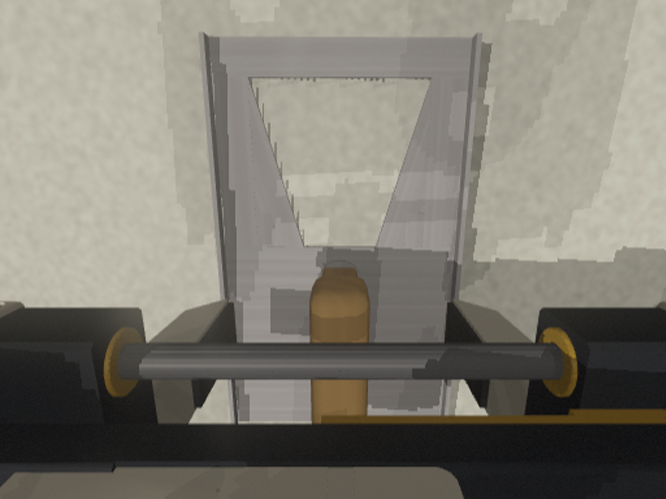

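Request:
send_rows(targets=[[[0,0,0,0,0,0,1],[0,0,0,0,0,0,1],[0,0,0,0,0,0,1],[0,0,0,0,0,0,1],[0,0,0,0,0,0,1]]])

```text
time: 19.5
tool_pos: [554.8, -230.4, 19.3]
tcp_rot: [3.141, -0.001, 0.054]
contact_force: [0.3, -0.3, 0.1]
grip_width: 63.3
```

Request:
send_rows(targets=[[[0,0,0,0,0,0,1],[0,0,0,0,0,0,1],[0,0,0,0,0,0,1],[0,0,0,0,0,0,1],[0,0,0,0,0,0,1]]])

```text
time: 19.92
tool_pos: [554.6, -230.2, 18.7]
tcp_rot: [-3.142, 0.0, 0.054]
contact_force: [-0.0, 0.0, 0.0]
grip_width: 29.7
```

Request:
send_rows(targets=[[[0,0,0,0,0,0,1],[0,0,0,0,0,0,1],[0,0,0,0,0,0,1]]])

```text
time: 20.17
tool_pos: [554.6, -230.2, 18.7]
tcp_rot: [-3.142, 0.0, 0.054]
contact_force: [0.1, 0.2, -0.8]
grip_width: 22.0
```

Gripped at 22.0 mm. Lift straight up gently, then look.

Request:
send_rows(targets=[[[0,0,0,0,0,0,1],[0,0,0,0,0,-5,1],[0,0,0,0,0,-15,1],[0,0,0,0,0,-35,1],[0,0,0,0,0,-60,1]]])

```text
time: 20.58
tool_pos: [553.6, -229.7, 78.7]
tcp_rot: [-3.14, 0.003, 0.054]
contact_force: [0.6, 0.3, -0.6]
grip_width: 21.9
```

Request:
send_rows(targets=[[[0,0,0,0,0,-30,1],[0,0,0,0,0,-60,1],[0,0,0,0,0,-85,1],[0,0,0,0,0,-100,1],[0,0,0,0,0,-100,1]]])

```text
time: 21.0
tool_pos: [556.3, -231.2, 183.9]
tcp_rot: [3.137, -0.007, 0.054]
contact_force: [0.3, 0.3, -1.1]
grip_width: 21.7
```

Run:
```python
from h import *
m=camera_model("wrist");W=capture("wrist");o=get_obs();print(o["time"],o["tool_pos"],o["tcp_rot"],o["grip_width"],o["contact_force"],o["moment"])
save(W,"w11",None,1.56);cv2.imwrite("pics/w11raw.png",W[:,:,::-1]);np.save("w11m.npy",m)
W=capture("side");save(W,"d10",(60,200,210,350),5)
```

```text
21.05 [ 555.36236263 -230.67662663  181.20622307] [ 3.13901748 -0.0040202   0.05412793] 21.954950388680153 [ 0.82418879  0.14672674 -1.80954784] [0.05966721 0.12469993 0.00726559]
```

View pics/d10.png

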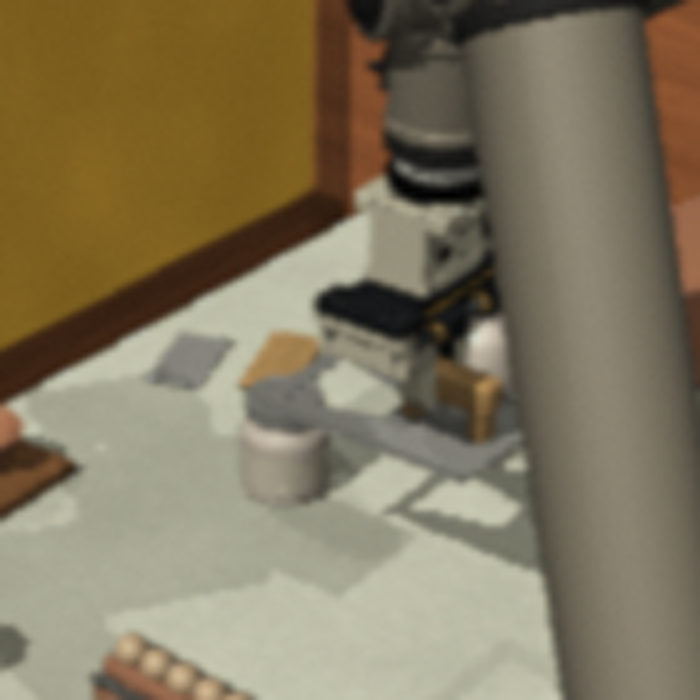

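View pics/w11.png

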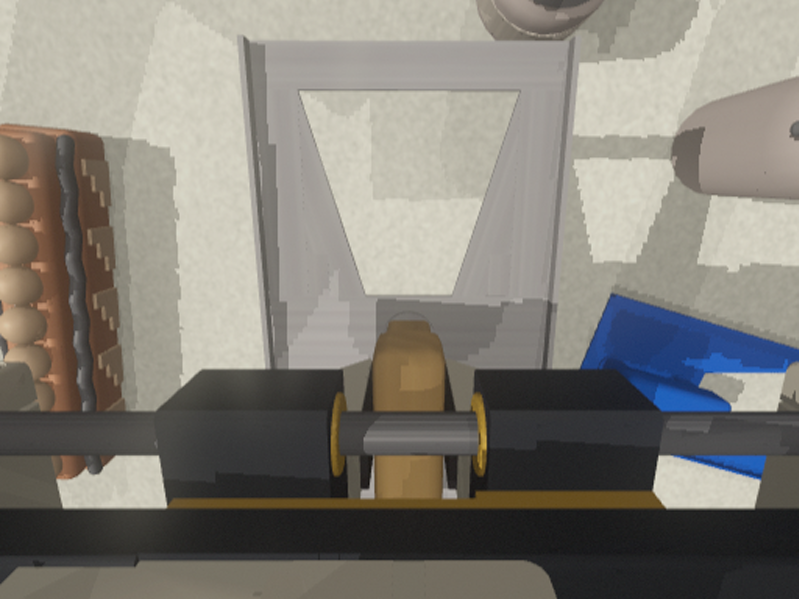

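```bash
cat > pnp.py <<'E'
from h import *
OBJ=np.array([[116,38,-36],[116,-38,-36],[44,16.5,-36],[44,-16.5,-36.]])
def pnp(m,px,s=1.56):
    K=np.array(m["K"]);img=np.array(px,float)/s
    ok,rv,tv=cv2.solvePnP(OBJ,img,K,None,flags=cv2.SOLVEPNP_IPPE)
    ok,rv,tv=cv2.solvePnP(OBJ,img,K,None,rv,tv,True,flags=cv2.SOLVEPNP_ITERATIVE)
    Rc=cv2.Rodrigues(rv)[0];F=np.diag([1,-1,-1.]);T=np.array(m["world_to_cam"])
    R=T[:3,:3].T@F@Rc;p=T[:3,:3].T@(F@tv.ravel()-T[:3,3])
    pr,_=cv2.projectPoints(OBJ,rv,tv,K,None)
    return p,R,np.abs(pr[:,0]-img).max()
def rep(m,px,tp,tR,s=1.56):
    p,R,e=pnp(m,px,s)
    print("grip",p.round(1),"yaw %.2f tiltx %.2f tilty %.2f deg"%(np.degrees(np.arctan2(R[1,0],R[0,0])),np.degrees(R[0,2]),np.degrees(R[1,2])),"err",e.round(2))
    print(" grip in tool",tR.inv().apply(p-tp).round(1))
    for n,q in (("root",[50,0,-37]),("tip",[110,0,-37])): print(" ",n,(p+R@np.array(q)).round(1), "tool",tR.inv().apply(p+R@np.array(q)-tp).round(1))
    return p,R
E
python3 - <<'E'
from pnp import *
m=np.load("w11m.npy",allow_pickle=True).item()
rep(m,[(299,90),(520,90),(365,296),(454,296)],np.array([555.36,-230.68,181.2]),Rot.from_euler('xyz',[3.139,-.004,.0541]))
m=np.load("w9m.npy",allow_pickle=True).item()
rep(m,[(342,94),(483,94),(381,227),(439,227)],np.array([540.2,-231.5,121.9]),Rot.from_euler('xyz',[3.1413,-.0005,.0549]))
W=cv2.imread("pics/w11raw.png");cv2.imwrite("pics/w11z.png",cv2.resize(W[20:200,150:380],None,fx=3.4,fy=3.3,interpolation=cv2.INTER_CUBIC))
E
```

```text
grip [ 545.8 -231.8  209. ] yaw 3.12 tiltx 4.13 tilty 0.41 deg err 0.24
 grip in tool [ -9.5   0.7 -27.9]
  root [ 592.9 -229.4  168.5] tool [37.5  0.7 12.8]
  tip [ 652.6 -226.1  164.2] tool [97.3  0.6 17.4]
grip [  591.4  -232.8 -1092.9] yaw 3.74 tiltx -1.05 tilty 4.08 deg err 37.17
 grip in tool [  50.5    3.7 1214.9]
  root [  642.   -232.1 -1129.2] tool [ 101.     5.9 1251.1]
  tip [  701.8  -228.2 -1128.3] tool [ 161.     5.2 1250.3]
```

View pics/w11z.png

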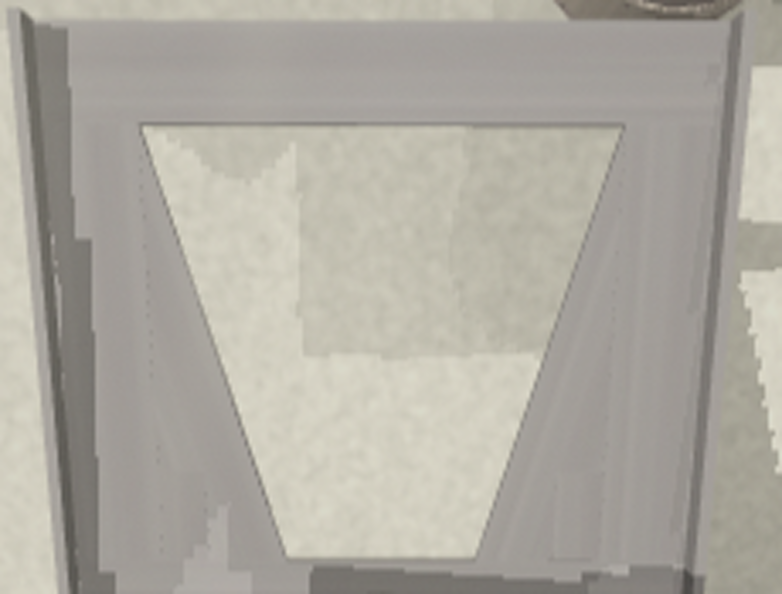

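Run:
```python
import cv2
W=cv2.imread("pics/w10.png");W=cv2.resize(W,(512,384),interpolation=cv2.INTER_AREA)
cv2.imwrite("pics/w10z.png",cv2.resize(W[20:200,150:380],None,fx=3.4,fy=3.3,interpolation=cv2.INTER_CUBIC))
```

```text
(no output)
```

View pics/w10z.png

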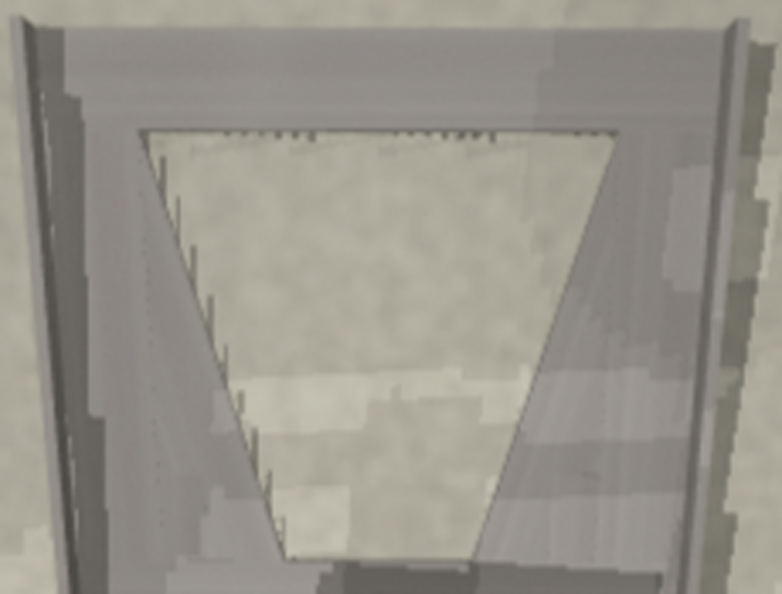

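```bash
cat > dp.py <<'E'
from h import *
K=np.array(camera_model("wrist")["K"])
OBJ=np.array([[116,38,-36],[116,-38,-36],[44,16.5,-36],[44,-16.5,-36],[131,55,-36],[131,-55,-36.]])
def cm(px,n=6,guess=None):
    img=np.array(px,float)[:n]
    rv0=np.array([2.9,0,0.]) if guess is None else guess[0];
    best=None
    for flag in (cv2.SOLVEPNP_IPPE,):
        ok,rvs,tvs,er=cv2.solvePnPGeneric(OBJ[:n],img,K,None,flags=flag)
    out=[]
    for rv,tv in zip(rvs,tvs):
        rv,tv=cv2.solvePnPRefineLM(OBJ[:n],img,K,None,rv.copy(),tv.copy())
        pr,_=cv2.projectPoints(OBJ[:n],rv,tv,K,None);e=np.sqrt(np.mean((pr[:,0]-img)**2))
        out.append((e,cv2.Rodrigues(rv)[0],tv.ravel()))
    out.sort(key=lambda t:t[0]);return out[0]
z=lambda c,r:(150+c/3.4,20+r/3.3)
P10=[z(143,130),z(617,130),z(286,559),z(472,559)]
P11=[z(140,125),z(625,125),z(287,557),z(476,557)]
if __name__=="__main__":
    e0,R0,t0=cm(P10,4);e1,R1,t1=cm(P11,4)
    print(e0,e1,t0.round(1),t1.round(1))
    D=R0.T@R1;d=R0.T@(t1-t0)
    print("delta rot deg (mask axes)",Rot.from_matrix(D).as_rotvec(degrees=True).round(2),"trans",d.round(2))
E
python3 dp.py
```

```text
0.13512738449603062 0.1504477452581272 [ -0.3  44.7 156. ] [  0.2  45.7 158.9]
delta rot deg (mask axes) [ 0.11 -2.93  0.01] trans [-1.57 -0.52 -2.53]
```

Request:
send_rows(targets=[[[0,0,0,-2,-10,0,1],[0,0,0,-5,-30,0,1],[0,0,0,-9,-58,0,1],[0,0,0,-14,-90,0,1],[0,0,0,-19,-122,0,1]]])

```text
time: 21.52
tool_pos: [527.3, -107.6, 176.8]
tcp_rot: [-3.14, 0.003, 0.053]
contact_force: [1.6, 0.3, -0.2]
grip_width: 21.7
```

Request:
send_rows(targets=[[[0,0,0,-5,-32,0,1],[0,0,0,-10,-64,0,1],[0,0,0,-15,-96,0,1],[0,0,0,-20,-128,0,1],[0,0,0,-25,-160,0,1]]])

```text
time: 21.93
tool_pos: [493.3, 51.0, 177.2]
tcp_rot: [-3.141, 0.003, 0.054]
contact_force: [1.2, 0.3, -1.7]
grip_width: 21.6
```

Request:
send_rows(targets=[[[0,0,0,-5,-32,0,1],[0,0,0,-10,-64,0,1],[0,0,0,-15,-96,0,1],[0,0,0,-20,-128,0,1],[0,0,0,-24,-150,0,1]]])

```text
time: 22.35
tool_pos: [460.9, 200.0, 177.2]
tcp_rot: [-3.141, 0.003, 0.055]
contact_force: [0.1, -0.5, -1.4]
grip_width: 21.8
```

Request:
send_rows(targets=[[[0,0,1,-2,-15,0,1],[0,0,2.5,-3,-25,0,1],[0,0,4,-4,-32,0,1],[0,0,5.5,-4,-33.5,0,1],[0,0,6.9,-4,-33.5,0,1]]])

```text
time: 22.77
tool_pos: [455.8, 231.3, 177.1]
tcp_rot: [3.14, 0.003, -0.066]
contact_force: [-0.8, 0.6, -1.2]
grip_width: 21.8
```

Run:
```python
from h import *
o=get_obs();print(o["time"],o["tool_pos"],o["tcp_rot"],o["grip_width"],o["contact_force"])
m=camera_model("wrist");W=capture("wrist")
save(W,"w12",None,1.56);cv2.imwrite("pics/w12raw.png",W[:,:,::-1]);np.save("w12m.npy",m)
W=capture("side");save(W,"d11",(160,300,130,270),5)
W=capture("scene");save(W,"s5",(120,260,250,400),5)
```

```text
22.7667 [455.80710772 231.31336906 177.13699429] [ 3.14047054  0.00321226 -0.06638004] 21.763454950667548 [-0.79494321  0.55338726 -1.22364218]
```

View pics/w12.png

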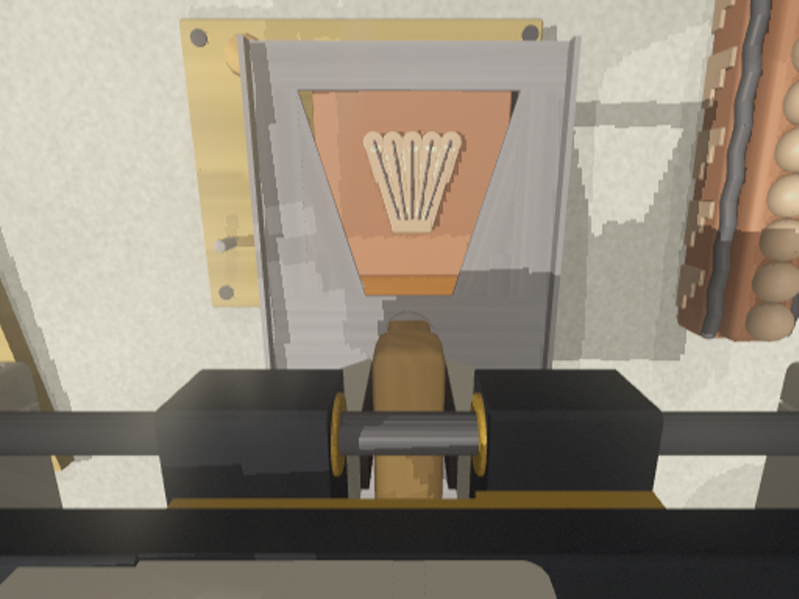

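View pics/d11.png

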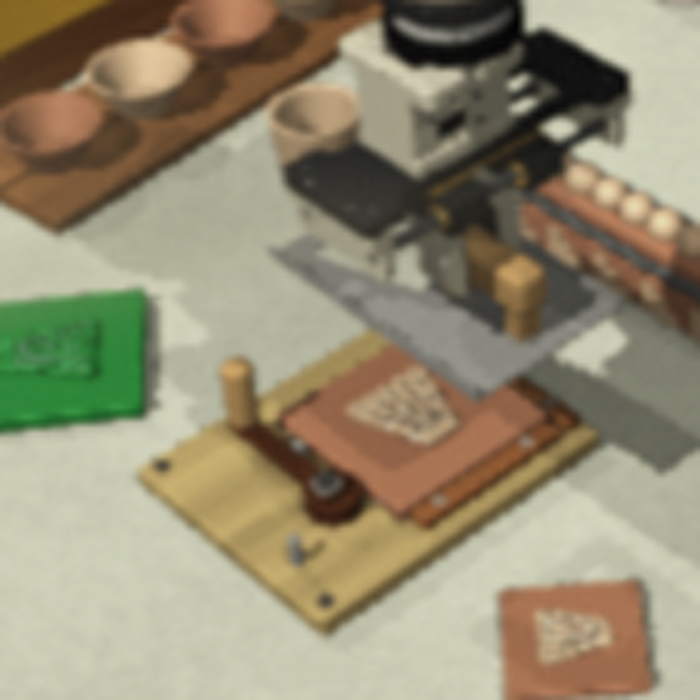

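View pics/s5.png

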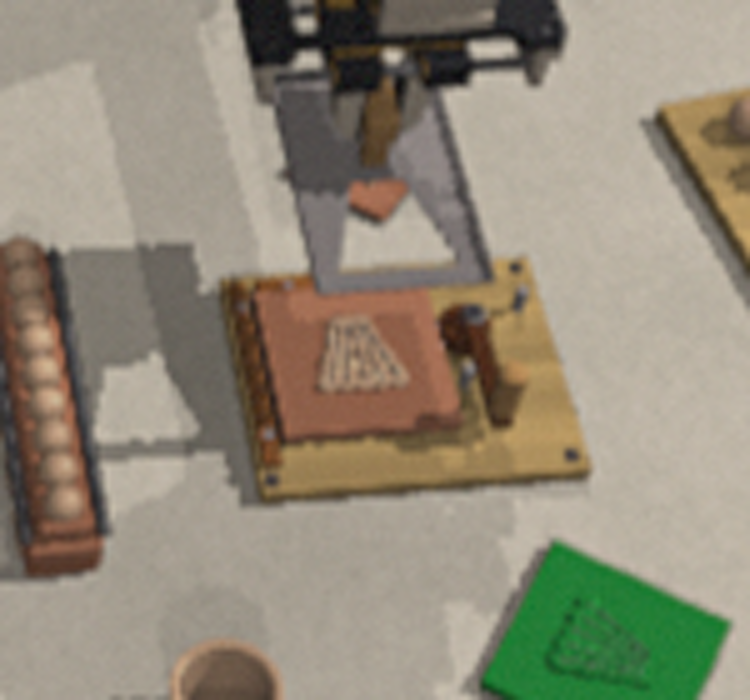

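Request:
send_rows(targets=[[[0,0,0,1,0.5,15,1],[0,0,0,2,1,40,1],[0,0,0,2,1,65,1],[0,0,0,2,1,85,1],[0,0,0,2,1,95,1]]])

```text
time: 23.33
tool_pos: [457.8, 228.7, 81.1]
tcp_rot: [3.14, 0.004, -0.067]
contact_force: [-1.4, 0.1, -1.6]
grip_width: 21.5
```

Request:
send_rows(targets=[[[0,0,0,0,0,0,1],[0,0,0,0,0,0,1],[0,0,0,0,0,0,1]]])

```text
time: 23.58
tool_pos: [460.3, 229.7, 84.8]
tcp_rot: [-3.141, -0.002, -0.066]
contact_force: [1.1, -0.4, -0.6]
grip_width: 21.7
```

Run:
```python
from h import *
for i in range(3):
    o=get_obs();print(o["time"],o["tool_pos"],o["tcp_rot"],o["grip_width"],o["contact_force"])
    m=camera_model("wrist");W=capture("wrist")
save(W,"w13",None,1.56);cv2.imwrite("pics/w13raw.png",W[:,:,::-1]);np.save("w13m.npy",m)
cv2.imwrite("pics/w13z.png",cv2.resize(W[20:200,150:380,::-1],None,fx=3.4,fy=3.3,interpolation=cv2.INTER_CUBIC))
W=capture("side");save(W,"d12",(160,300,130,270),5)
```

```text
23.5833 [460.32361151 229.73578496  84.84981046] [-3.14082753e+00 -2.01551092e-03 -6.63676656e-02] 21.731630727378157 [ 1.11219996 -0.4479046  -0.64977232]
23.6333 [460.39640963 229.80905206  85.05355541] [-3.14064534e+00 -2.51210879e-03 -6.63082004e-02] 21.833471655949356 [-0.24747292  0.17973504 -0.3519585 ]
23.6833 [460.30403947 229.82281574  85.02196039] [-3.14064579e+00 -2.48228859e-03 -6.62359034e-02] 21.72326269575002 [ 0.3146316  -0.04615753 -1.16455848]
```

View pics/w13z.png

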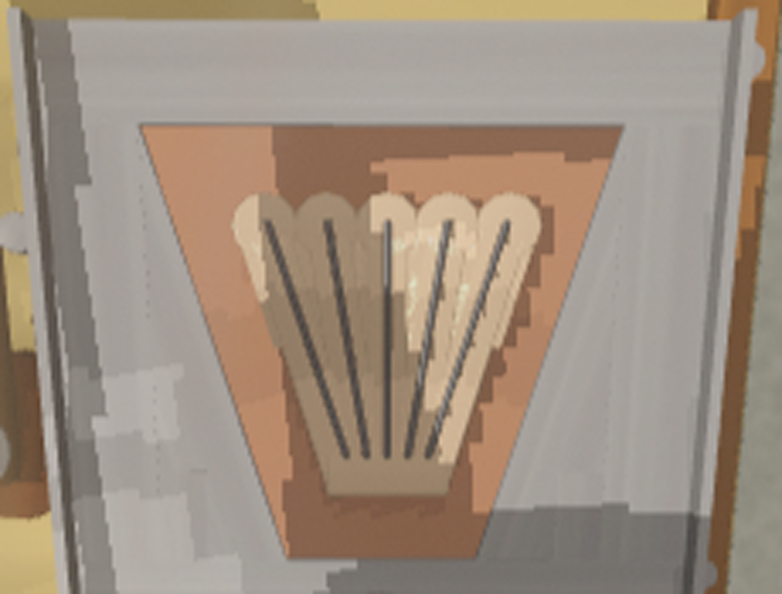

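View pics/d12.png

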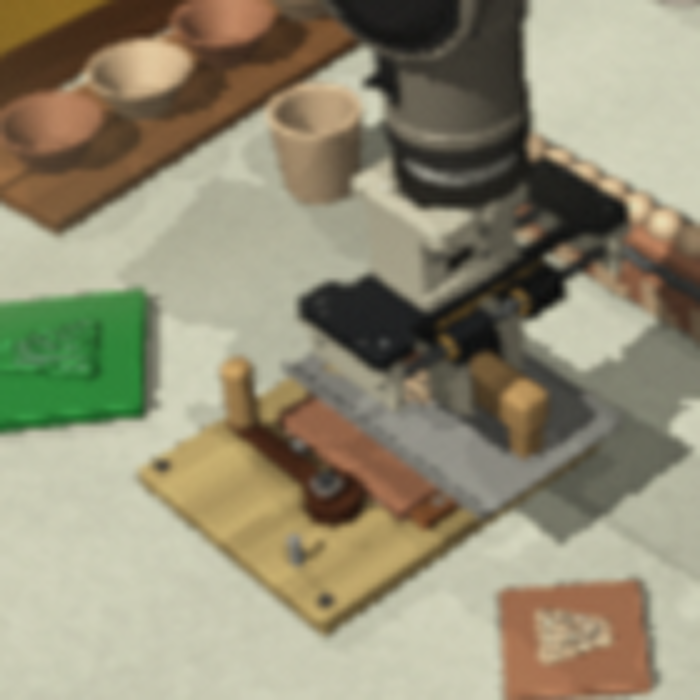

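```bash
cat > chk.py <<'E'
from h import *
def chk(n,far,near,ftip,froot,tp,tR,zc=None):
    m=np.load(n+"m.npy",allow_pickle=True).item()
    z=lambda q:(20+q[1]/3.3,150+q[0]/3.4)
    zu=tp[2]-18.7
    P=[atz(m,z(q),zu+1) for q in (*far,*near)]
    f=(P[0]+P[1])/2;nn=(P[2]+P[3])/2;u=(f-nn)/np.linalg.norm(f-nn)
    print("opening length",np.linalg.norm(f-nn),"widths",np.linalg.norm(P[0]-P[1]),np.linalg.norm(P[2]-P[3]))
    c=(f+nn)/2; root=c-30*u;tip=c+30*u
    FT=atz(m,z(ftip),31);FR=atz(m,z(froot),31)
    print("fan len",np.linalg.norm(FT-FR),"fan root",FR.round(1),"tip",FT.round(1)," mask root",root.round(1),"tip",tip.round(1))
    print("err (mask-fan) in tool: root",tR.inv().apply(root-FR).round(1),"tip",tR.inv().apply(tip-FT).round(1))
    return
E
python3 - <<'E'
from chk import *
R=Rot.from_euler('xyz',[-3.14065,-.0025,-.0662]);tp=np.array([460.3,229.8,85.0])
chk("w13",[(140,125),(625,125)],[(287,557),(477,557)],(388,194),(388,495),tp,R)
# predicted from FK: root 37.5 ahead
for d in (37.5,97.5): print(tp+R.apply([d,.7,18.7]))
E
```

```text
opening length 71.53241039144561 widths 75.8859268133635 33.25169744003758
fan len 60.1776590916423 fan root [495.5 226.2  31. ] tip [555.6 222.3  31. ]  mask root [496.4 227.4  67.3] tip [556.2 223.4  67.3]
err (mask-fan) in tool: root [  0.9  -1.3 -36.3] tip [  0.7  -1.2 -36.3]
[497.71925145 226.63535051  66.39315679]
[557.58763917 222.66626345  66.54315664]
```

Request:
send_rows(targets=[[[0,0,0,-0.5,0.3,5,1],[0,0,0,-1,0.6,12,1],[0,0,0,-1,0.8,18,1],[0,0,0,-1,0.8,22,1],[0,0,0,-1,0.8,23,1]]])

```text
time: 24.2
tool_pos: [457.7, 228.6, 59.5]
tcp_rot: [3.141, 0.002, -0.066]
contact_force: [0.1, -1.0, -2.0]
grip_width: 21.9
```

Request:
send_rows(targets=[[[0,0,0,0,0,0,1],[0,0,0,0,0,0,1],[0,0,0,0,0,0,1],[0,0,0,0,0,0,1]]])

```text
time: 24.53
tool_pos: [458.6, 228.9, 61.0]
tcp_rot: [-3.141, -0.001, -0.066]
contact_force: [-0.4, 0.5, -1.1]
grip_width: 21.7
```

Run:
```python
from h import *
for i in range(2):
    o=get_obs();print(o["time"],o["tool_pos"],o["tcp_rot"],o["grip_width"],o["contact_force"],np.abs(o["dq"]).max())
    m=camera_model("wrist");W=capture("wrist")
cv2.imwrite("pics/w14raw.png",W[:,:,::-1]);np.save("w14m.npy",m)
cv2.imwrite("pics/w14z.png",cv2.resize(W[20:200,150:380,::-1],None,fx=3.4,fy=3.3,interpolation=cv2.INTER_CUBIC))
W=capture("side");save(W,"d13",(195,285,150,270),6)
```

```text
24.5333 [458.61239078 228.89096235  60.96580045] [-3.14139430e+00 -6.05736071e-04 -6.63189477e-02] 21.73107386584543 [-0.40627133  0.45671866 -1.0573511 ] 0.0011761215729380943
24.5833 [458.56861544 228.86702224  60.96398164] [-3.14141830e+00 -5.52666804e-04 -6.63702173e-02] 21.791403325009874 [ 0.00071235 -0.2282785  -0.52943145] 0.0016175471769970127
```

View pics/w14z.png

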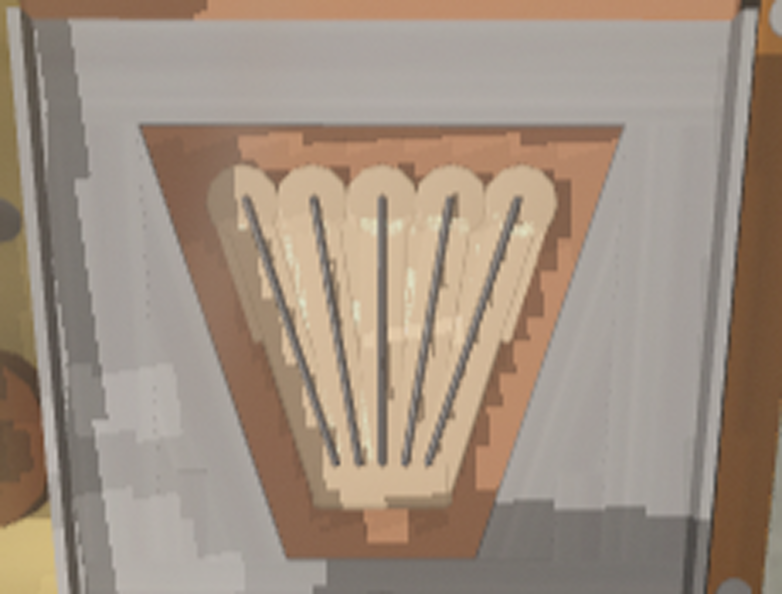

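View pics/d13.png

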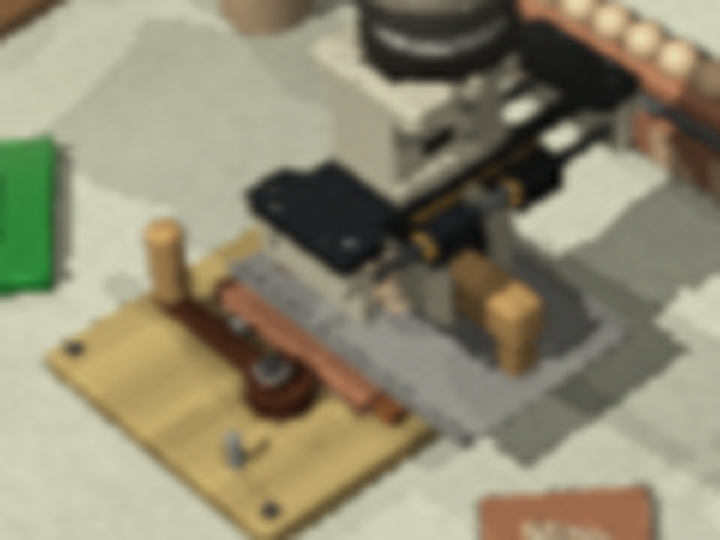

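Run:
```python
from chk import *
R=Rot.from_euler('xyz',[-3.1414,-.0006,-.0663]);tp=np.array([458.6,228.9,61.0])
chk("w14",[(139,125),(625,125)],[(287,557),(477,557)],(382,166),(382,507),tp,R)
for d in (37.5,97.5): print(tp+R.apply([d,.7,18.7]))
# clearance check from apparent depth: fan scale vs opening scale
from pnp import *
o=get_obs();print(o["tau"])
```

```text
opening length 71.45601099931503 widths 75.92632887276345 33.22710957594661
fan len 60.15394451864584 fan root [495.7 226.4  31. ] tip [555.7 222.5  31. ]  mask root [494.6 226.5  43.3] tip [554.4 222.6  43.3]
err (mask-fan) in tool: root [ -1.1  -0.  -12.3] tip [ -1.2  -0.  -12.3]
[495.98266237 225.71996081  42.32236885]
[555.85082919 221.74487523  42.35836885]
[-1.00246361e-03 -4.61853397e+01 -1.83763522e+01  2.37053777e-03
 -9.29821143e-02  8.47362389e-05]
```

Run:
```python
from h import *
W=cv2.imread("pics/w7raw.png")[:,:,::-1].astype(float)
m7=np.load("w7m.npy",allow_pickle=True).item();m6=np.load("w6m.npy",allow_pickle=True).item();m5=np.load("w5m.npy",allow_pickle=True).item()
for r in (90,120,150,180): print(r,[(c,*W[r,c].astype(int).tolist()) for c in range(276,290)])
def bound(n,m,c0,c1,z):
    I=cv2.imread("pics/"+n+"raw.png")[:,:,::-1].astype(float)
    out=[]
    for r in range(85,195):
        row=I[r,:,0]; d=[c for c in range(c0,c1) if row[c]<82]
        if len(d)<3: continue
        a,b=d[0],d[-1]; dark=np.median(row[a+1:b])
        fl=np.clip((row[a-2]-row[a-1])/max(row[a-2]-dark,1),0,1)   # dark fraction of the pixel before
        fr=np.clip((row[b+2]-row[b+1])/max(row[b+2]-dark,1),0,1)
        L=a-.5-fl;Rr=b+.5+fr
        pl=atz(m,(r,L),z)[:2];pr=atz(m,(r,Rr),24)[:2]
        n_=np.array([np.sin(np.radians(3.8)),np.cos(np.radians(3.8))])
        out.append((pl-pr)@n_)
    return np.median(out),np.percentile(out,[20,80]),len(out)
print("w5 rubber",bound("w5",m5,259,270,24))
print("w6 tile edge-wood",bound("w6",m6,268,284,26.5));print("w7",bound("w7",m7,276,292,26.5))
```

```text
90 [(276, 178, 133, 101), (277, 178, 132, 99), (278, 178, 132, 100), (279, 172, 125, 94), (280, 135, 97, 72), (281, 80, 61, 46), (282, 67, 53, 45), (283, 70, 59, 48), (284, 69, 58, 48), (285, 71, 60, 49), (286, 148, 100, 56), (287, 149, 104, 59), (288, 144, 101, 57), (289, 144, 99, 58)]
120 [(276, 177, 130, 99), (277, 176, 130, 99), (278, 178, 131, 99), (279, 144, 103, 76), (280, 96, 69, 52), (281, 68, 55, 46), (282, 68, 56, 45), (283, 67, 56, 46), (284, 68, 57, 49), (285, 133, 93, 57), (286, 155, 105, 57), (287, 153, 103, 58), (288, 149, 102, 58), (289, 145, 100, 56)]
150 [(276, 176, 128, 96), (277, 179, 130, 97), (278, 153, 109, 80), (279, 116, 82, 61), (280, 65, 51, 42), (281, 65, 52, 44), (282, 65, 53, 43), (283, 67, 56, 47), (284, 132, 92, 57), (285, 154, 105, 57), (286, 152, 103, 57), (287, 150, 102, 58), (288, 144, 99, 56), (289, 142, 97, 56)]
180 [(276, 174, 126, 95), (277, 165, 118, 87), (278, 127, 90, 67), (279, 71, 54, 44), (280, 62, 50, 41), (281, 68, 55, 46), (282, 69, 57, 47), (283, 110, 81, 55), (284, 155, 105, 58), (285, 153, 104, 57), (286, 153, 103, 59), (287, 153, 104, 59), (288, 152, 103, 60), (289, 148, 102, 60)]
w5 rubber (np.float64(4.100159967345824), array([3.97746434, 4.24887421]), 104)
w6 tile edge-wood (np.float64(4.330538605975069), array([4.24100748, 4.4682955 ]), 110)
w7 (np.float64(4.445338146306922), array([4.32546695, 4.65331596]), 110)
```

Run:
```python
from h import *
n_=np.array([np.sin(np.radians(3.8)),np.cos(np.radians(3.8))])
def go(n,cR,plane,rows):
    m=np.load(n+"m.npy",allow_pickle=True).item();I=cv2.imread("pics/"+n+"raw.png")[:,:,::-1].astype(float)
    br=[];wd=[];fb=[]
    for r in rows:
        row=I[r,:,0];pl=np.median(row[cR-14:cR-6]);th=.85*pl
        c=next(c for c in range(cR-8,cR+12) if row[c]>=th>row[c+1]);e=c+(row[c]-th)/(row[c]-row[c+1])
        br.append(atz(m,(r,e),27)[:2])
        d=[c for c in range(cR-4,cR+16) if row[c]<.48*pl]
        if len(d)<3: br.pop();continue
        b=d[-1];dark=np.median(row[d[1]:d[-1]]);w=np.median(row[b+2:b+4]);t2=(dark+w)/2
        e2=b+(t2-row[b])/(row[b+1]-row[b]) if row[b+1]>t2 else b+1+(t2-row[b+1])/(row[b+2]-row[b+1])
        wd.append(atz(m,(r,e2),24)[:2])
    br=np.array(br);wd=np.array(wd)
    fbr=np.polyfit(br[:,0],br[:,1],1);fw=np.polyfit(wd[:,0],wd[:,1],1)
    print(n,"bright-wood along x",[round((np.polyval(fbr,x)-np.polyval(fw,x))*np.cos(np.radians(3.8)),2) for x in (470,500,526,560,585)],"yaws",np.degrees(fbr[0]).round(2),np.degrees(fw[0]).round(2))
go("w4",326,27,range(98,180,2));go("w5",258,27,range(95,215,2));go("w6",273,27,range(80,200,2));go("w7",279,27,range(80,200,2))
```

```text
w4 bright-wood along x [np.float64(5.15), np.float64(6.27), np.float64(7.23), np.float64(8.5), np.float64(9.43)] yaws -1.66 -3.8
w5 bright-wood along x [np.float64(5.02), np.float64(6.16), np.float64(7.14), np.float64(8.43), np.float64(9.38)] yaws -1.63 -3.81
w6 bright-wood along x [np.float64(5.16), np.float64(5.16), np.float64(5.16), np.float64(5.16), np.float64(5.16)] yaws -3.79 -3.8
w7 bright-wood along x [np.float64(5.22), np.float64(5.22), np.float64(5.22), np.float64(5.22), np.float64(5.22)] yaws -3.79 -3.79
```

Run:
```python
from h import *
S=capture("scene");save(S,"s6",(120,290,110,400),2.7)
o=get_obs();print(o["time"],o["tool_pos"],o["tcp_rot"],o["grip_width"],o["contact_force"])
```

```text
24.7333 [458.46843531 228.85928308  60.8938626 ] [-3.14147571e+00 -3.99256169e-04 -6.63264306e-02] 22.022836002210855 [ 0.23563952  0.02099379 -0.65869609]
```

View pics/s6.png

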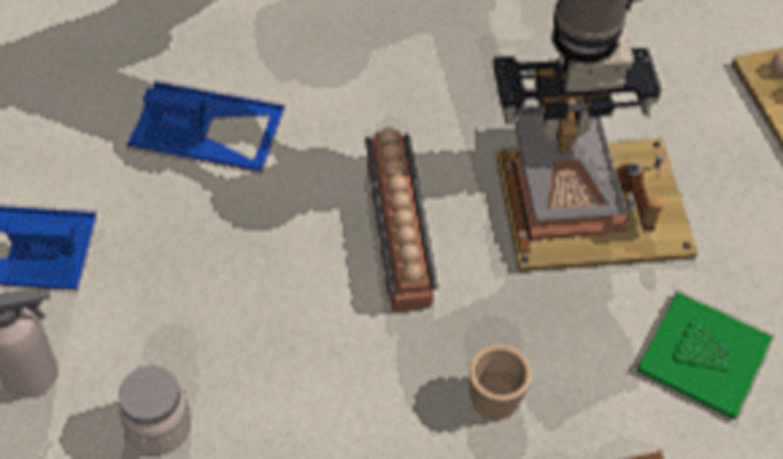

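The scene view shows the mask over the tile with the fan visible in the opening at about (185, 572) in the crop. The lever is shut, and the relief, cup, jar and sprayer are where they started. Handing in.

```bash
python3 -c "
from plant import *
print(close_job())"
```

```text
the job is handed in; nothing more can be done
None
```

The clamp is shut, and the arm is holding the mask still over the fan. I handed the job in at about 24.7 s. I expect it to pass; how far home the tile sits is the least certain check.

**Clamp and tile**
- I swung the lever until it hit its stop pin (24 N at the end). The cam left the tile turned about 2° and roughly 2 mm off the fence at its centre.
- I pushed the tile's +x end face back with closed fingers, then opened the lever part-way and shut it again against the stop.
- After that the tile was parallel to the long fence within about 0.05°. I estimate its y at about 0.1 mm, at most 0.35 mm, against the 0.5 mm limit. The images did not show the rubber visibly squeezed.

**Mask**
- I gripped it near its balance point (22 mm opening), carried it over the relief and lowered it over the fan.
- The final wrist view puts both ends of the opening about 1.1 mm from the fan's ends. The arm's own position reading puts them about 0.8 mm away.
- The underside is about 11 to 12 mm above the fan. The opening's apparent size fits a level sheet, but an earlier four-point check right after lifting suggested a tilt of about 3°, still inside the 5.7° limit.
- The arm was still, with no contact force showing at the wrist.

The last scene picture shows the relief, cup, jar and spray bottle where they started. I judged that by eye and did not measure it.

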